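# Set the booking jig and book in the small pots

### The job

Set up the jig and book in the small yellow-lidded pots: slide the fence along its slotted bolt holes until its index line is level with the brass pointer beside it, then swing the clamp lever clockwise as far as it goes to tighten it. Next stand every small pot upright on the plate in the lane between fence and back wall, and only then nudge the stiff end stop toward them in small taps until its index line meets the brass pointer behind the back wall, without going past it. Last, squeeze the scanner's trigger fully and let it go, leaving fence, lever, pots and stop as you set them.

Things in the scene. Friction and masses are not known exactly. Their poses are not given: they have to be found in the camera images.
- jig: fixed grey jig plate 240 x 380 mm, upper face 12 mm above the worktop. Origin on the worktop; x points away from the robot, y to the left along the lane. Plate spans x -110 to 130, y -190 to 190 mm. Steel back wall, 26 mm high above the plate, at x 95 to 107 mm; left end wall of the same height at y 165 to 175 mm
- lane_left (a point): lane's far left corner, on the plate's upper face where back wall (x 95 mm of the jig) and left end wall (y 165 mm) meet. Lane: from fence to back wall (58 to 68 mm wide when set), from left end wall to end stop (240 to 260 mm when set): just four pots in a row, about 57 mm apart, from the left end. A pot in it has its centre at jig x 54 to 70 mm, y -50 to 138 mm
- fence_index (a point): end of the index line at the left edge of the fence's foot; moves with the fence. Fence: steel rail 300 mm long, 26 mm high above the plate, its flat 6 mm foot toward the robot slotted for two bolts. Slides along the jig's x only, stiffly (8 N), stays where left, 52 mm in all; starts 20 to 46 mm short of its mark (must go +x). Its lane face is 50 mm farther in +x than this point
- fence_grip (a point): top centre of the fence's upright black grip post, 16 mm in diameter, 40 mm tall, top 58 mm above the worktop, in the middle of the foot, 62 mm behind the lane face; pinch it from above and drag the fence
- fence_mark: small fixed brass pointer with a knife edge on the plate beside the left end of the fence's foot; origin under the middle of the edge, axes as the jig's. The fence is set when fence_index has x = 0 in this frame
- clamp_lever (a joint): clamp lever on the right bolt, rad: 0 points right (-y of the jig), grows clockwise seen from above, 1.5 is the end stop, tight, pointing toward the robot (-x of the jig). Turns stiffly (about 3 N at the knob), stays where left; starts at 0 to 0.25. The fence's friction is the same, tight or loose
- lever_grip (a point): top centre of the upright black knob at the lever's end, 16 mm in diameter, 36 mm tall, top 71 mm above the worktop; pinch it from above and lead it round; it may turn between the fingers
- clamp_pivot (a point): the lever's pivot, on its vertical axis at the foot of its hub, at x -38, y -110 mm of the jig's frame; the knob goes round it at a radius of 70 mm
- stop_index (a point): white index line of the end stop, on the arm over the back wall, 50 mm in +x of the block's centre. End stop: steel block 44 (x) by 25 (y) mm, 36 mm tall above the plate, at the right end of the lane. Slides along the jig's y only, very stiffly (9 N), stays where left, 85 mm in all; starts 45 to 78 mm short of its mark (must go +y)
- stop_push (a point): centre of the end stop's right-hand (-y) face, 40 mm above the worktop (12 mm below its top, just above the walls): push here toward +y of the jig, e.g. with closed fingertips; free above and to the right
- stop_mark: small fixed brass pointer with a knife edge on the plate behind the back wall; origin under the middle of the edge, axes as the jig's. The stop is set when stop_index has y = 0 in this frame; a positive y is past the mark
- scanner: hand scanner lying on its side, fixed in a grey cradle plate 150 x 115 mm, 8 mm thick, right of the jig and the pots. Origin under the plate's centre, x away from the robot. The black grip lies at x -71 to 27, y -28 to 4, z 12 to 42 mm; the head (up to z 51 mm) at x over 26 mm
- trigger (a joint): sprung trigger, rad: 0 at rest, 0.2 fully squeezed; springs back by itself. Dark bar 55 mm long, 8 mm thick, at z 16 to 38 mm along the grip's left (+y) side, from its hinge by the head (x 18, y 18 mm in the scanner's frame) toward the robot (free end x -37 mm); squeezed toward the grip (-y) with about 6 N
- squeeze_point (a point): between the grip's outer face and the trigger's outer face, 22 mm in -x and 5 mm in -y from the scanner's origin, 27 mm above the worktop; grip here from above, fingers closing along the scanner's y; 50 mm across at rest, about 42 mm squeezed
- pot_a: one of up to 4 identical small screw-top pots with yellow lid (2 to 4 are there, others absent), 53 mm across the lid, 50 mm across the body, 50 mm tall, 0.15 to 0.3 kg; origin at the centre of its underside, z up when standing. Starts standing on the worktop between jig and scanner. The lid is the upper 16 mm: grip across it
- pot_b: one of up to 4 identical small screw-top pots with yellow lid (2 to 4 are there, others absent), 53 mm across the lid, 50 mm across the body, 50 mm tall, 0.15 to 0.3 kg; origin at the centre of its underside, z up when standing. Starts standing on the worktop between jig and scanner. The lid is the upper 16 mm: grip across it
- pot_c: one of up to 4 identical small screw-top pots with yellow lid (2 to 4 are there, others absent), 53 mm across the lid, 50 mm across the body, 50 mm tall, 0.15 to 0.3 kg; origin at the centre of its underside, z up when standing. Starts standing on the worktop between jig and scanner. The lid is the upper 16 mm: grip across it
- pot_d: one of up to 4 identical small screw-top pots with yellow lid (2 to 4 are there, others absent), 53 mm across the lid, 50 mm across the body, 50 mm tall, 0.15 to 0.3 kg; origin at the centre of its underside, z up when standing. Starts standing on the worktop between jig and scanner. The lid is the upper 16 mm: grip across it
Mind the look-alikes: they are no part of the job. Leave any turquoise look-alike of the pot_b alone. Leave any purple look-alike of the pot_a alone.

How it is judged:
On the way, in this order (a step that is already met when the one before it is completed fails the run):
1. the fence's index line is level with its brass pointer, the lever still loose (x of fence_index in the frame of fence_mark between -0.003 and 0.003 m and value of joint clamp_lever below 1 rad), for 0.2 s.
2. the clamp lever is tight with the fence on its mark (x of fence_index in the frame of fence_mark between -0.003 and 0.003 m and value of joint clamp_lever above 1.3 rad), for 0.2 s.
3. every pot stands upright in the lane (all of step 2 and x of pot_a in the frame of jig between 0.045 and 0.075 m and y of pot_a in the frame of jig between -0.075 and 0.145 m and z of pot_a in the frame of jig between 0.008 and 0.018 m and angle between each of pot_a, pot_b, pot_c, pot_d's own z axis and vertical below 0.1 rad and linear speed of each of pot_a, pot_b, pot_c, pot_d below 0.02 m/s and x of pot_b in the frame of jig between 0.045 and 0.075 m and y of pot_b in the frame of jig between -0.075 and 0.145 m and z of pot_b in the frame of jig between 0.008 and 0.018 m and x of pot_c in the frame of jig between 0.045 and 0.075 m and y of pot_c in the frame of jig between -0.075 and 0.145 m and z of pot_c in the frame of jig between 0.008 and 0.018 m and x of pot_d in the frame of jig between 0.045 and 0.075 m and y of pot_d in the frame of jig between -0.075 and 0.145 m and z of pot_d in the frame of jig between 0.008 and 0.018 m), for 0.2 s.
4. the end stop's index line is at its brass pointer (y of stop_index in the frame of stop_mark between -0.003 and 0.003 m), for 0.2 s.
5. the scanner's trigger is squeezed (value of joint trigger above 0.14 rad), for 0.1 s.
At the end, for the whole second after the job is handed in: fence index within 3 mm of its pointer, clamp lever past 1.3 rad, every pot present upright and at rest on the plate in the lane, left of the stop, stop index within 3 mm of its pointer, trigger released (under 0.04 rad) (all of step 3 and all of step 4 and value of joint trigger below 0.04 rad); the robot touches nothing.
It fails at once if the end stop is driven more than 5 mm past its mark (y of stop_index in the frame of stop_mark above 0.005 m).
Of pot_a, pot_b, pot_c, pot_d only 2 to 4 are there at a start; the rules pass over those that are not, and their reading is None.
At some moment in a run one of pot_a, pot_b, pot_c, pot_d may be knocked a few centimetres aside while the robot is not near it.
It also fails if it takes over 210 s, if anything falls off the work surface, if the arm or the gripper's body presses on something with over 40 N, if the wrist force passes 120 N, or if a joint passes its speed limit or range.

### The arm

A 6-joint arm with a two-finger parallel gripper is mounted at the origin on a cart in front of the work surface, level with it; the furniture and walls round the work are solid. World frame = base frame: x ahead of the robot, y to its left, z up, the work surface at z = 0. Lengths are in m, angles in rad, forces in N, time in s.
With the tool pointing down it reaches from about 0.35 to 0.875 m from the base axis. Payload 15.5 kg.
Tool frame: the origin (TCP) lies on the mounting face of the last link; the fingertips stand 173 mm ahead of it and the grasp point (between the pads) lies 155 mm ahead of it (bot.tips_ahead is the distance from the TCP to the fingertips, in m); z points along the fingers, y is the line along which they close (so a half turn about z gives the same grasp; the last joint's range is limited). The gripper opens to 85 mm and grips with 20 to 120 N. Pads are 22 mm wide; open, the fingers measure 114 mm over their backs; the gripper's body (76 mm by 85 mm) begins 54 mm behind the grasp point. The pads swing forward as they close: fully open they stand 13 mm farther back than shut.
Start: joints at [-1.216, 0.494, 1.345, -0, 1.302, -0.096], TCP at [0.272, -0.563, 0.405] pointing down, gripper open.
Joint ranges: [-2.91, 2.91], [-0.82, 2.16], [0.22, 2.67], [-1.22, 4.37], [0.12, 2.79], [-3.08, 3.08]. Speed limits (rad/s): [1.89, 1.89, 2.57, 3.01, 3.01, 3.01].

### API

Orientations are given as [roll, pitch, yaw] about the fixed x, y, z axes, in that order (R = Rz(yaw) Ry(pitch) Rx(roll)).
In Python, from bench import bot gives the robot as it stands.
- The arm moves only by the tool send_rows, never from a script. Its argument "increments" is a list of rows, each a list of 5 numbers: the shift along the tool's x, y, z in m, then the turn about the tool's z in rad, then the closure, from 0 (fully open) to 1 (shut). In form: [[dx, dy, dz, yaw, claw], ...]. A call has 1 to 8 rows; each row is the pose to reach, as a shift and turn from the pose commanded when the call began, along the tool's axes at that moment; what a row does not reach only later rows make up. A row lasts 1/12 s, in which the tool goes at most 41.7 mm and 7.16 degrees, less where a joint would pass 70% of its speed; a pose out of reach is approached as far as the arm can. A call with a gripper value outside its range is refused whole. The fingers move at their own pace and stop on an object; "squeeze" is the grip in N (left out, the last holds). Time passes only in rows, so rows that repeat a pose let the fingers close. It gives the time, the measured TCP pose, the force, the opening and the grip force at its end, in the units of the state.
- bot.state(): the state, without advancing time (a new reading comes with each control period).
- bot.camera(name): name is "scene" or "side" or "wrist"; returns a dict with "image" (420x560x3 uint8, blue, green, red), "fx", "fy", "cx", "cy" (pixels), "rvec" (rotation vector, rad) and "tvec" (3), from world to camera coordinates, as OpenCV has them; the wrist camera has in their place "tool_from_camera" (4x4, takes a point from camera to tool coordinates, whose origin is the TCP and whose axes are the flange's). Camera axes: x right, y down, z forward; pixel columns grow to the right and rows downward; lengths in m; the calibration is good to about 2 mm. A picture is of the moment at which its call begins: read the wrist's pose just before it. There is no depth.
- bot.finish_job(): hands the job in; it is judged then, once.
Trained networks look in a picture, given as the dict that the camera call returned (one of the last four; its "shot" number tells which), for a name from the list of things; names that differ only in an ending like _2 or _b are one class to them, and where a whole thing is asked for, a point or a joint stands for the part that bears it (a point fixed in the world has none). Each returns a list of dicts, best first, with "score" (0 to 1); they miss things now and then, are a little off and sometimes report something else, mostly with a low value. They report only what shows in the picture. A call takes as long as a camera call. They do not tell look-alikes from the thing itself.
- bot.search_frame(picture, thing): "position" ([x, y, z] in m, in world coordinates, good to about 4 mm: the middle of the surface that is visible of it).
- bot.regions_of(picture, thing): "mask" (420x560 bool, what is visible of it).
- bot.pinpoint(picture, thing): "position" ([x, y, z] in m, in world coordinates, good to about 4 mm: a listed point, or the origin of a listed thing).
The state is a dict: "t": time; "joints": joint angles; "qvel": joint speeds; "effort": joint torques, N m; "tool_pos": TCP position; "eef_rot": TCP orientation; "ft_force": force on the tool from outside, world axes, zero at the start; "wrist_torque": the same for the moment, N m; "opening": finger opening in m; "gripper_force": force on a finger pad.
Only numpy, scipy, OpenCV 4.12 (cv2) and the standard library are available. Lean on these libraries where they do the work, as an engineer would, in place of code of your own. Each camera call takes 0.05 s, during which the arm holds its last target. There are 200 camera calls.

## Working session

There is one attempt and no reset: what is moved stays moved. The work goes in short steps, Python scripts to look and compute and a tool call to move; the robot and the scene stay as the last step left them, time stands still between calls to the robot, and variables do not carry over. Pictures are saved under pics/ and viewed, at most 14 in all, crops included, and the job is handed in when it is done.

Besides the shell and the picture viewer there is one more tool, called after "Call:" by a JSON object that holds its "api" and its "payload". send_rows: Moves the arm, as the interface text tells. Its arguments: {"type":"object","properties":{"increments":{"type":"array","items":{"type":"array","items":{"type":"number"}}},"squeeze":{"type":"number"}},"required":["increments"]}

```bash
ls; mkdir -p pics
cat > h.py <<'E'
import numpy as np, cv2
from scipy.spatial.transform import Rotation as R
from bench import bot
def show(names=("scene","side")):
    return {n:bot.camera(n) for n in names}
def T(st):
    M=np.eye(4); M[:3,:3]=R.from_euler('xyz',st["eef_rot"]).as_matrix(); M[:3,3]=st["tool_pos"]; return M
def wcam(cam,st=None):
    "camera->world 4x4"
    if "tool_from_camera" in cam: return T(st)@np.array(cam["tool_from_camera"])
    M=np.eye(4); M[:3,:3]=cv2.Rodrigues(np.array(cam["rvec"],float))[0]; M[:3,3]=np.ravel(cam["tvec"]); return np.linalg.inv(M)
def pix2z(cam,u,v,z,st=None):
    M=wcam(cam,st); d=M[:3,:3]@[(u-cam["cx"])/cam["fx"],(v-cam["cy"])/cam["fy"],1]
    return M[:3,3]+d*(z-M[2,3])/d[2]
def proj(cam,p,st=None):
    q=np.linalg.inv(wcam(cam,st))@np.r_[p,1]; return np.array([cam["fx"]*q[0]/q[2]+cam["cx"],cam["fy"]*q[1]/q[2]+cam["cy"]])
def to_tool(p,st=None):
    "world tip target -> tool shift from current pose"
    st=st or bot.state(); return T(st)[:3,:3].T@(np.array(p)-np.array(st["tool_pos"]))
E
python3 - <<'E'
from h import *
st=bot.state(); print(st, bot.tips_ahead)
c=show()
for n in c:
    cv2.imwrite(f"pics/{n}0.png",c[n]["image"])
    for t in ["jig","lane_left","fence_index","fence_grip","fence_mark","lever_grip","clamp_pivot","stop_index","stop_push","stop_mark","scanner","squeeze_point","pot_a"]:
        for r in bot.pinpoint(c[n],t)[:6]: print(n,t,np.round(r["position"],4),round(r["score"],2),proj(c[n],r["position"]).round())
E
```

```text
pics
{'t': 0.0, 'joints': array([-1.21553559e+00,  4.94180016e-01,  1.34612933e+00,  3.81914889e-06,
        1.30248709e+00, -9.54613598e-02]), 'qvel': array([-0.00082944, -0.00027118, -0.00033069, -0.00056783, -0.00090692,
        0.00104942]), 'effort': array([-2.51185884e-03, -8.82176113e+01, -3.83860767e+01, -3.53588839e-04,
        1.01421875e-02, -5.75212130e-05]), 'tool_pos': array([ 0.27223368, -0.56243268,  0.4041027 ]), 'eef_rot': array([-3.14039470e+00, -1.18404866e-04,  4.50721008e-01]), 'ft_force': array([ 0.70068798,  0.28672678, -0.28885718]), 'wrist_torque': array([ 0.02587971,  0.02713895, -0.03374378]), 'gripper_force': 0.0, 'opening': 0.08537035521115187} 0.1734
scene jig [ 0.5617  0.0401 -0.0015] 0.81 [232. 253.]
scene lane_left [0.66   0.2037 0.0146] 0.77 [164. 257.]
scene fence_index [0.5233 0.1916 0.0174] 0.56 [195. 274.]
scene fence_grip [0.5013 0.045  0.0603] 0.93 [242. 243.]
scene clamp_pivot [ 0.5205 -0.0668  0.0171] 0.97 [268. 240.]
scene stop_index [ 0.6738 -0.1263  0.0182] 0.51 [250. 216.]
scene stop_push [ 0.6273 -0.1371  0.0426] 0.57 [262. 213.]
scene 
[... 639 characters left out ...]
0.1351  0.0362] 0.73 [308. 205.]
side stop_push [ 0.5598 -0.2472  0.0029] 0.72 [291. 238.]
side stop_push [ 0.4639 -0.2387  0.0007] 0.42 [258. 239.]
side stop_mark [ 0.5134 -0.1361  0.0716] 0.62 [272. 197.]
side scanner [ 0.4467 -0.3804 -0.0013] 0.75 [252. 275.]
side scanner [ 0.5118 -0.1319  0.073 ] 0.51 [272. 196.]
side squeeze_point [ 0.4281 -0.3888  0.0275] 0.73 [244. 270.]
side pot_a [ 0.6286 -0.2374  0.0028] 0.94 [314. 235.]
side pot_a [ 0.5622 -0.2505  0.0029] 0.9 [291. 239.]
side pot_a [ 0.3689 -0.2472  0.0049] 0.79 [225. 241.]
side pot_a [ 0.3698 -0.5526 -0.0035] 0.75 [220. 331.]
side pot_a [ 0.4651 -0.2397 -0.0048] 0.63 [258. 240.]
side pot_a [0.3761 0.0172 0.0023] 0.53 [230. 190.]
```

Run:
```python
import cv2,numpy as np
a=cv2.imread("pics/scene0.png");b=cv2.imread("pics/side0.png")
b=cv2.resize(b[130:370,150:410],None,fx=2.2,fy=2.2,interpolation=3)
a=cv2.resize(a[150:360,100:440],None,fx=2.3,fy=2.3,interpolation=3)
cv2.imwrite("pics/sidec.png",b);cv2.imwrite("pics/scenec.png",a)
```

```text
(no output)
```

View pics/sidec.png

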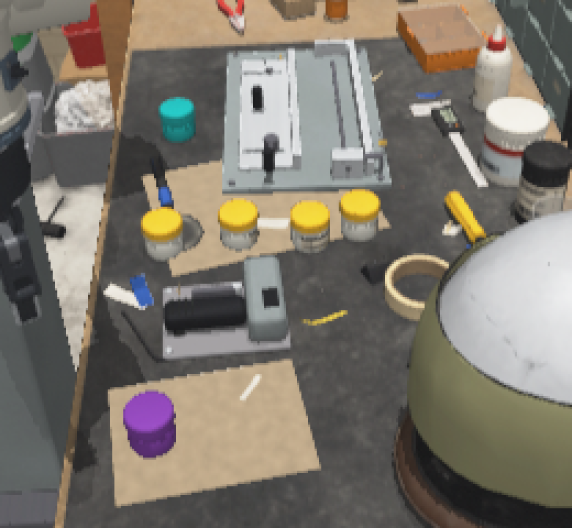

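View pics/scenec.png

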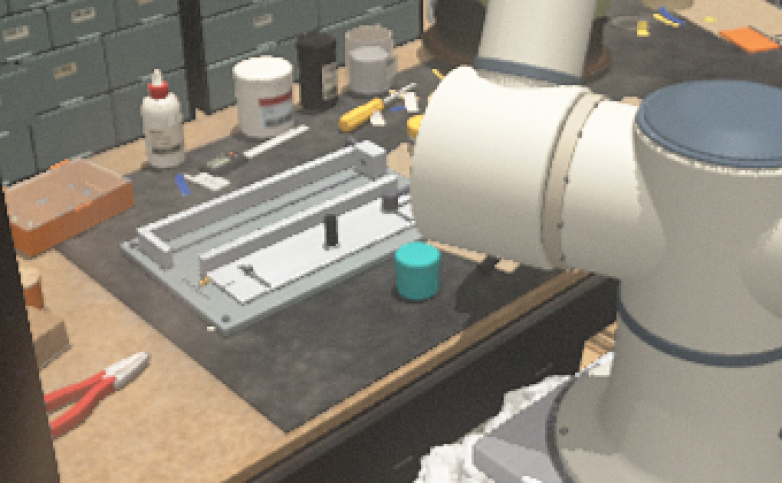

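The pictures show four yellow-lidded pots, in side crop pixels (163,232), (238,222), (310,224) and (359,214). There are two look-alikes, turquoise (177,118) and purple (150,423), which I'll leave alone. The jig is at the top of the crop and the scanner at (225,310). Next I move above the fence for a close look.

```bash
cat >> h.py <<'E'
def plan(tip,yaw=None,st=None,ahead=None):
    st=st or bot.state(); M=T(st); a=bot.tips_ahead if ahead is None else ahead
    s=M[:3,:3].T@(np.array(tip)+[0,0,a]-st["tool_pos"])
    y0=np.arctan2(M[1,0],M[0,0]); dt=0 if yaw is None else -((yaw-y0+np.pi)%(2*np.pi)-np.pi)
    print("plan",np.round(s,4),"turn",round(dt,4),"| yaw0",round(y0,4))
E
python3 - <<'E'
from h import *
print(np.round(bot.camera("wrist")["tool_from_camera"],3))
plan([0.48,0.10,0.21],1.546)
E
```

```text
[[-0.001 -0.953 -0.302  0.077]
 [ 1.    -0.    -0.     0.001]
 [ 0.    -0.302  0.953  0.029]
 [ 0.     0.     0.     1.   ]]
plan [ 0.4756 -0.5059  0.0213] turn -1.0953 | yaw0 0.4507
```

Call:
{"api": "send_rows", "payload": {"increments": [[0.48,-0.5,0.0,-1.095,0],[0.48,-0.5,0.0,-1.095,0],[0.48,-0.5,0.0,-1.095,0],[0.48,-0.5,0.0,-1.095,0],[0.48,-0.5,0.0,-1.095,0],[0.48,-0.5,0.0,-1.095,0],[0.48,-0.5,0.0,-1.095,0],[0.48,-0.5,0.0,-1.095,0]], "squeeze": 40}}

```text
t: 2.12
tool_pos: [0.3754, -0.2437, 0.4049]
eef_rot: [3.141, 0.0, 1.457]
ft_force: [1.9, -0.2, -0.1]
opening: 0.0855
gripper_force: 0.0
```

Run:
```python
from h import *
plan([0.50,0.10,0.21],1.546)
```

```text
plan [0.3556 0.0846 0.0214] turn -0.0894 | yaw0 1.4566
```

Call:
{"api": "send_rows", "payload": {"increments": [[0.355,0.085,0.02,-0.09,0],[0.355,0.085,0.02,-0.09,0],[0.355,0.085,0.02,-0.09,0],[0.355,0.085,0.02,-0.09,0],[0.355,0.085,0.02,-0.09,0],[0.355,0.085,0.02,-0.09,0],[0.355,0.085,0.02,-0.09,0],[0.355,0.085,0.02,-0.09,0]]}}

```text
t: 2.78
tool_pos: [0.4913, 0.0688, 0.3866]
eef_rot: [3.141, 0.0, 1.541]
ft_force: [1.4, -0.7, 0.4]
opening: 0.0858
gripper_force: 0.0
```

Call:
{"api": "send_rows", "payload": {"increments": [[0,0,0,0,0],[0,0,0,0,0]]}}

```text
t: 2.95
tool_pos: [0.4913, 0.0685, 0.3862]
eef_rot: [-3.142, -0.0, 1.545]
ft_force: [-0.6, -0.5, -0.3]
opening: 0.085
gripper_force: 0.0
```

```bash
cat >> h.py <<'E'
def look(name,things,fn=None,k=4):
    st=bot.state(); c=bot.camera(name)
    if fn: cv2.imwrite("pics/"+fn,c["image"])
    for t in things:
        for r in bot.pinpoint(c,t)[:k]: print(name,t,np.round(r["position"],4),round(r["score"],2),proj(c,r["position"],st).round())
    return c,st
E
python3 - <<'E'
from h import *
look("wrist",["jig","lane_left","fence_index","fence_grip","fence_mark","lever_grip","clamp_pivot","stop_index","stop_push","stop_mark"],"w1.png")
print(bot.state()["tool_pos"],bot.state()["eef_rot"])
E
```

```text
wrist jig [ 0.5638  0.0432 -0.0053] 0.61 [349. 197.]
wrist lane_left [0.6578 0.2041 0.016 ] 0.66 [463.  29.]
wrist lane_left [ 0.5114 -0.1387  0.0692] 0.17 [307. 382.]
wrist fence_index [0.5162 0.1911 0.0198] 0.59 [307.  49.]
wrist fence_grip [0.5004 0.0401 0.0592] 0.75 [294. 220.]
wrist fence_mark [0.5472 0.2013 0.0128] 0.65 [340.  37.]
wrist lever_grip [ 0.5115 -0.1393  0.0647] 0.61 [307. 379.]
wrist clamp_pivot [ 0.5186 -0.0719  0.0179] 0.83 [310. 300.]
wrist stop_push [ 0.6237 -0.1401  0.0367] 0.85 [403. 359.]
wrist stop_mark [ 0.6856 -0.0624  0.0111] 0.64 [454. 286.]
[0.49098604 0.06613637 0.38652818] [ 3.14145902e+00 -1.80998914e-05  1.54008181e+00]
```

View pics/w1.png

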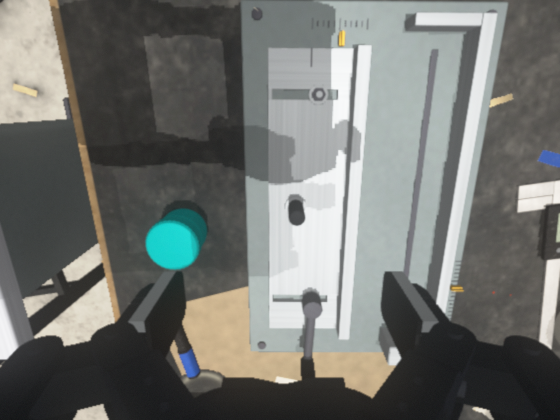

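The wrist view shows the fence index line at about (311,55), the brass pointer at (342,38), the grip post at (297,210) and the lever knob at about (308,370). The stop's brass pointer is at (456,288). I'll enlarge the index area and compute the offset.

Run:
```python
from h import *
st=bot.state(); c=bot.camera("wrist")
cv2.imwrite("pics/w1c.png",cv2.resize(c["image"][0:80,280:380],None,fx=7,fy=7,interpolation=2))
b0=pix2z(c,257,13,.012,st);b1=pix2z(c,262,345,.012,st);print("bolts",b0,b1,np.arctan2(*(b0-b1)[:2]))
for u,v in [(243,5),(250,352)]: print(pix2z(c,u,v,.012,st))
print("idx",pix2z(c,311,55,.018,st),"mark",pix2z(c,342,33,.02,st),pix2z(c,342,33,.012,st))
```

```text
bolts [0.4721216  0.22062147 0.012     ] [ 0.45864459 -0.13980831  0.012     ] 0.03737407357001574
[0.45988363 0.22738308 0.012     ]
[ 0.44330722 -0.14972547  0.012     ]
idx [0.52026958 0.18353011 0.018     ] mark [0.54804964 0.20052728 0.02      ] [0.54934155 0.20189841 0.012     ]
```

View pics/w1c.png

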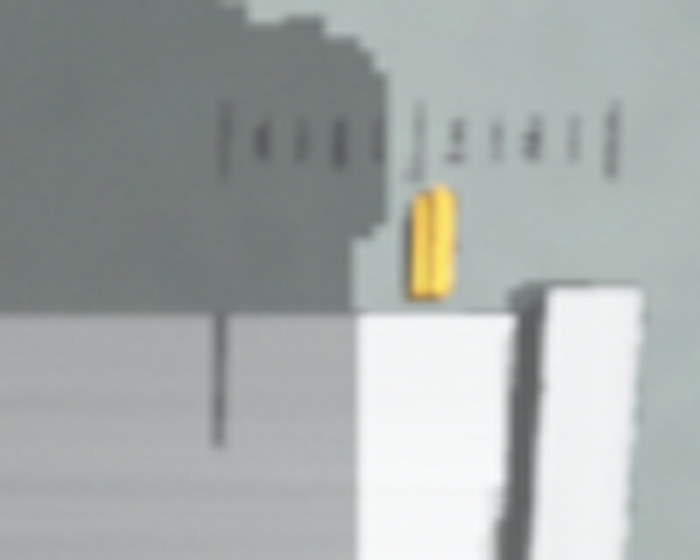

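Run:
```python
from h import *
plan([0.5015,0.0415,0.028],1.533)
st=bot.state(); c=bot.camera("wrist")
for z in(.018,.014): 
  i=pix2z(c,311.6,45,.018,st);m=pix2z(c,341.5,42,z,st);d=m-i;print(i,m,d[0]*1-d[1]*.038)
```

```text
plan [-0.0244  0.0112  0.1851] turn 0.0073 | yaw0 1.5403
[0.52088525 0.19196389 0.018     ] [0.54809001 0.19359914 0.018     ] 0.02714262275929294
[0.52088525 0.19196389 0.018     ] [0.54873247 0.19419809 0.014     ] 0.02776231608979982
```

Call:
{"api": "send_rows", "payload": {"increments": [[-0.024,0.011,0.0,0.007,0.6],[-0.024,0.011,0.04,0.007,0.6],[-0.024,0.011,0.08,0.007,0.6],[-0.024,0.011,0.12,0.007,0.6],[-0.024,0.011,0.15,0.007,0.6],[-0.024,0.011,0.17,0.007,0.6],[-0.024,0.011,0.185,0.007,0.6],[-0.024,0.011,0.185,0.007,0.6]]}}

```text
t: 4.27
tool_pos: [0.5006, 0.0422, 0.1989]
eef_rot: [-3.137, 0.0, 1.534]
ft_force: [-0.8, 0.1, 0.4]
opening: 0.034
gripper_force: 0.0
```

Call:
{"api": "send_rows", "payload": {"increments": [[0,0,0,0,1],[0,0,0,0,1],[0,0,0,0,1],[0,0,0,0,1],[0,0,0,0,1],[0,0,0,0,1]]}}

```text
t: 4.77
tool_pos: [0.5017, 0.0422, 0.2021]
eef_rot: [3.14, -0.0, 1.534]
ft_force: [4.4, -0.1, -0.1]
opening: 0.0146
gripper_force: 40.8
```

Call:
{"api": "send_rows", "payload": {"increments": [[0,0.005,0,0,1],[0,0.011,0,0,1],[0,0.017,0,0,1],[0,0.022,0,0,1],[0,0.025,0,0,1],[0,0.026,0,0,1],[0,0.026,0,0,1]]}}

```text
t: 5.35
tool_pos: [0.5267, 0.0414, 0.2021]
eef_rot: [-3.14, -0.0, 1.534]
ft_force: [-5.4, 0.8, 11.1]
opening: 0.0144
gripper_force: 42.3
```

Call:
{"api": "send_rows", "payload": {"increments": [[0,0,0,0,0.6],[0,0,0,0,0.6],[0,0,-0.03,0,0.6],[0,0,-0.07,0,0.6],[0,0,-0.11,0,0.6],[0,0,-0.15,0,0.6],[0,0,-0.16,0,0.6],[0,0,-0.16,0,0.6]]}}

```text
t: 6.02
tool_pos: [0.5279, 0.0413, 0.3651]
eef_rot: [3.135, -0.0, 1.534]
ft_force: [0.3, 0.3, 0.8]
opening: 0.0341
gripper_force: 0.0
```

Run:
```python
from h import *
c,st=look("wrist",["fence_index","fence_grip","fence_mark","lever_grip","clamp_pivot","stop_push","stop_mark"],"w2.png",2)
u,v=proj(c,[.549,.19,.018],st).astype(int);print(u,v)
v0=max(v-40,0);cv2.imwrite("pics/w2c.png",cv2.resize(c["image"][v0:v0+80,u-50:u+50],None,fx=7,fy=7,interpolation=2));print(v0)
```

```text
wrist fence_index [0.5388 0.1894 0.0169] 0.81 [287.  12.]
wrist fence_grip [0.5257 0.0415 0.0553] 0.83 [278. 196.]
wrist lever_grip [ 0.5104 -0.1395  0.0688] 0.87 [270. 378.]
wrist clamp_pivot [ 0.5174 -0.0677  0.0178] 0.75 [275. 286.]
wrist stop_mark [ 0.6807 -0.0616  0.0114] 0.65 [427. 272.]
wrist stop_mark [ 0.5652  0.0438 -0.0044] 0.51 [317. 177.]
299 10
0
```

View pics/w2c.png

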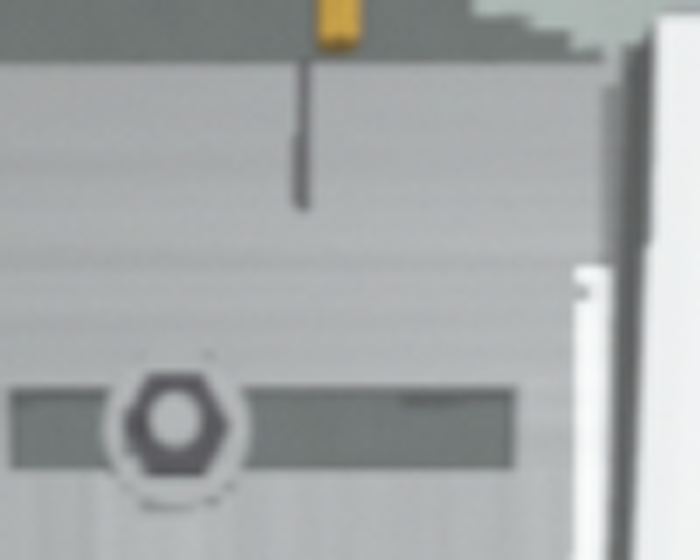

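The index line is at crop x 305 and the pointer's ridge at x 339, so the fence is about 4.3 mm short. I'll regrip and drag the rest.

Call:
{"api": "send_rows", "payload": {"increments": [[0,0,0.04,0,0.6],[0,0,0.08,0,0.6],[0,0,0.12,0,0.6],[0,0,0.15,0,0.6],[0,0,0.16,0,0.6],[0,0,0.16,0,1],[0,0,0.16,0,1],[0,0,0.16,0,1]]}}

```text
t: 7.08
tool_pos: [0.5271, 0.0413, 0.2015]
eef_rot: [-3.14, 0.0, 1.534]
ft_force: [4.3, -0.3, -46.8]
opening: 0.0146
gripper_force: 40.2
```

Call:
{"api": "send_rows", "payload": {"increments": [[0,0,0,0,1],[0,0.002,0,0,1],[0,0.0045,0,0,1],[0,0.0045,0,0,1],[0,0.0045,0,0,1]]}}

```text
t: 7.5
tool_pos: [0.5303, 0.0412, 0.2015]
eef_rot: [-3.137, 0.0, 1.534]
ft_force: [-4.9, 0.7, -38.0]
opening: 0.0145
gripper_force: 41.2
```

Call:
{"api": "send_rows", "payload": {"increments": [[0,0,0,0,0.6],[0,0,0,0,0.6],[0,0,-0.03,0,0.6],[0.02,0,-0.07,0,0.6],[0.05,0,-0.11,0,0.6],[0.05,0,-0.15,0,0.6],[0.05,0,-0.16,0,0.6],[0.05,0,-0.16,0,0.6]]}}

```text
t: 8.17
tool_pos: [0.5347, 0.0919, 0.368]
eef_rot: [3.131, -0.001, 1.535]
ft_force: [-0.4, -0.7, 1.1]
opening: 0.0341
gripper_force: 0.0
```

Run:
```python
from h import *
c,st=look("wrist",["fence_index","fence_mark"],"w3.png",2)
u,v=proj(c,[.549,.19,.018],st).astype(int);print(u,v)
v0=max(v-40,0);cv2.imwrite("pics/w3c.png",cv2.resize(c["image"][v0:v0+80,u-50:u+50],None,fx=7,fy=7,interpolation=2));print(v0)
```

```text
wrist fence_index [0.5447 0.1895 0.0197] 0.64 [286.  78.]
wrist fence_mark [0.5484 0.2017 0.0086] 0.66 [290.  64.]
290 76
36
```

View pics/w3c.png

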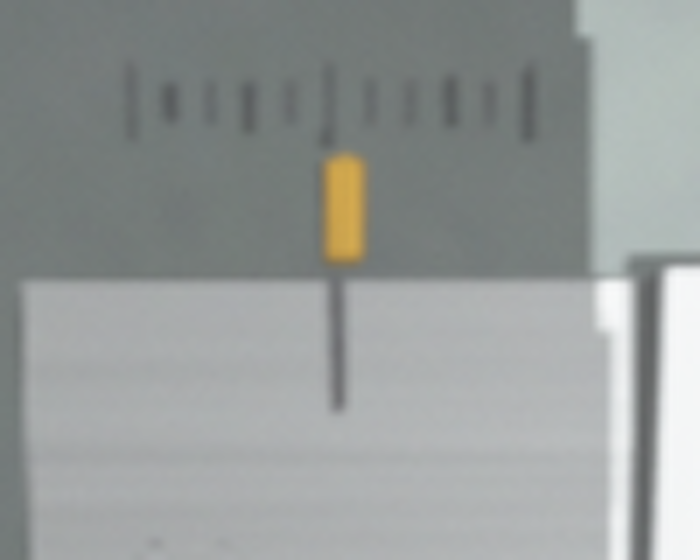

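The fence is within about 1 mm of its mark: line at crop x 338, pointer at 344. Next is the lever. The knob is at (0.511,-0.139) and the pivot at (0.519,-0.070).

Run:
```python
from h import *
plan([0.5113,-0.139,0.045],1.475)
# arc rows in tool axes at gripped pose
ps=1.475; X=np.array([np.cos(ps),np.sin(ps)]);Y=np.array([np.sin(ps),-np.cos(ps)])
a0=np.radians(-96.2); P=lambda a:.07*np.array([np.cos(a),np.sin(a)])
for k in range(0,17):
    a=a0-np.radians(5.2*k); d=P(a)-P(a0); print(k,round(d@X,3),round(d@Y,4),round(np.radians(5.2*k),3))
```

```text
plan [-0.2307 -0.014   0.144 ] turn 0.0588 | yaw0 1.5338
0 0.0 0.0 0.0
1 0.0 -0.0063 0.091
2 0.001 -0.0126 0.182
3 0.003 -0.0188 0.272
4 0.005 -0.0248 0.363
5 0.007 -0.0306 0.454
6 0.011 -0.0361 0.545
7 0.014 -0.0414 0.635
8 0.018 -0.0463 0.726
9 0.023 -0.0507 0.817
10 0.028 -0.0548 0.908
11 0.033 -0.0584 0.998
12 0.038 -0.0616 1.089
13 0.044 -0.0642 1.18
14 0.05 -0.0663 1.271
15 0.056 -0.0678 1.361
16 0.063 -0.0687 1.452
```

Call:
{"api": "send_rows", "payload": {"increments": [[-0.231,-0.014,0.0,0.059,0.4],[-0.231,-0.014,0.0,0.059,0.4],[-0.231,-0.014,0.0,0.059,0.4],[-0.231,-0.014,0.0,0.059,0.4],[-0.231,-0.014,0.0,0.059,0.4],[-0.231,-0.014,0.02,0.059,0.4],[-0.231,-0.014,0.05,0.059,0.4],[-0.231,-0.014,0.05,0.059,0.4]]}}

```text
t: 8.98
tool_pos: [0.5093, -0.1404, 0.3071]
eef_rot: [-3.135, -0.002, 1.472]
ft_force: [-2.0, 1.0, -1.8]
opening: 0.051
gripper_force: 0.0
```

Run:
```python
from h import *
look("wrist",["lever_grip","clamp_pivot"],None,2)
plan([0.5113,-0.139,0.045],1.475)
```

```text
wrist lever_grip [ 0.5109 -0.1407  0.0652] 0.66 [288. 223.]
wrist clamp_pivot [ 0.5191 -0.0695  0.0213] 0.93 [289. 111.]
wrist clamp_pivot [ 0.5112 -0.1404  0.0679] 0.68 [288. 224.]
plan [-0.0002  0.0003  0.0934] turn 0.0002 | yaw0 1.4752
```

Call:
{"api": "send_rows", "payload": {"increments": [[0,0,0.035,0,0.4],[0,0,0.065,0,0.4],[0,0,0.085,0,0.4],[0,0,0.093,0,0.4],[0,0,0.093,0,0.4],[0,0,0.093,0,1],[0,0,0.093,0,1],[0,0,0.093,0,1]]}}

```text
t: 9.8
tool_pos: [0.5117, -0.1393, 0.22]
eef_rot: [3.139, 0.001, 1.475]
ft_force: [1.8, -1.2, 3.3]
opening: 0.016
gripper_force: 7.3
```

Call:
{"api": "send_rows", "payload": {"increments": [[0,0,0,0,1],[0,0,0,0,1]]}}

```text
t: 9.97
tool_pos: [0.5116, -0.1394, 0.2199]
eef_rot: [3.139, 0.001, 1.475]
ft_force: [-0.2, 2.0, 10.4]
opening: 0.0145
gripper_force: 38.9
```

Call:
{"api": "send_rows", "payload": {"increments": [[0,-0.0063,0,0.091,1],[0.001,-0.0126,0,0.182,1],[0.003,-0.0188,0,0.272,1],[0.005,-0.0248,0,0.363,1],[0.007,-0.0306,0,0.454,1],[0.011,-0.0361,0,0.545,1],[0.014,-0.0414,0,0.635,1],[0.018,-0.0463,0,0.726,1]]}}

```text
t: 10.63
tool_pos: [0.4667, -0.1173, 0.2199]
eef_rot: [3.139, -0.0, 0.745]
ft_force: [-5.4, -5.6, 17.2]
opening: 0.0147
gripper_force: 40.0
```

Call:
{"api": "send_rows", "payload": {"increments": [[0,-0.0063,0,0.091,1],[0.001,-0.0126,0,0.182,1],[0.003,-0.0188,0,0.272,1],[0.005,-0.0248,0,0.363,1],[0.007,-0.0306,0,0.454,1],[0.011,-0.0361,0,0.545,1],[0.014,-0.0414,0,0.635,1],[0.018,-0.0463,0,0.726,1]]}}

```text
t: 11.3
tool_pos: [0.4473, -0.0707, 0.2197]
eef_rot: [3.141, 0.001, 0.018]
ft_force: [-13.2, -5.8, 23.7]
opening: 0.0146
gripper_force: 41.0
```

Call:
{"api": "send_rows", "payload": {"increments": [[0,0,0,0,1],[0,0,0,0,1]]}}

```text
t: 11.47
tool_pos: [0.4473, -0.0704, 0.2197]
eef_rot: [-3.141, 0.001, 0.022]
ft_force: [-11.9, -1.3, 25.2]
opening: 0.0145
gripper_force: 41.0
```

Call:
{"api": "send_rows", "payload": {"increments": [[0,0,0,0,0.4],[0,0,0,0,0.4],[0,0,-0.03,0,0.3],[0,0,-0.07,0,0.0],[0,0,-0.11,0,0.0],[0.03,0.03,-0.15,0,0],[0.04,0.06,-0.19,0,0],[0.04,0.09,-0.2,0,0]]}}

```text
t: 12.13
tool_pos: [0.4897, -0.1496, 0.4157]
eef_rot: [3.14, -0.004, 0.025]
ft_force: [1.8, -1.1, -0.9]
opening: 0.0854
gripper_force: 0.0
```

Run:
```python
from h import *
look("wrist",["lever_grip","clamp_pivot","fence_grip","fence_index"],"w4.png",2)
plan([0.52,-0.24,0.25],0.0)
```

```text
wrist lever_grip [ 0.4495 -0.0726  0.0673] 0.73 [204. 225.]
wrist clamp_pivot [ 0.5195 -0.0681  0.0216] 0.89 [206. 148.]
wrist clamp_pivot [ 0.446  -0.0726  0.0664] 0.66 [205. 228.]
wrist fence_grip [0.5277 0.0398 0.0575] 0.72 [ 85. 142.]
plan [ 0.0298  0.0911 -0.0118] turn 0.0221 | yaw0 0.0221
```

Call:
{"api": "send_rows", "payload": {"increments": [[0.03,0.04,-0.012,0.022,0],[0.03,0.08,-0.012,0.022,0],[0.03,0.091,-0.012,0.022,0],[0.03,0.091,-0.012,0.022,0],[0.03,0.091,-0.012,0.022,0]]}}

```text
t: 12.8
tool_pos: [0.5204, -0.2398, 0.4226]
eef_rot: [-3.14, 0.002, 0.0]
ft_force: [-0.0, 0.6, 0.5]
opening: 0.0855
gripper_force: 0.0
```

Run:
```python
from h import *
look("wrist",["pot_a","squeeze_point","scanner","stop_push","stop_mark","stop_index","lane_left"],"w5.png",6)
```

```text
wrist pot_a [0.3842 0.0161 0.003 ] 0.87 [ 85. 275.]
wrist pot_a [ 0.5585 -0.2534 -0.0042] 0.85 [295. 137.]
wrist pot_a [ 0.6309 -0.2318  0.0024] 0.65 [275.  69.]
wrist pot_a [ 4.66e-01 -2.37e-01 -3.00e-04] 0.59 [281. 214.]
wrist pot_a [ 0.3682 -0.2465  0.0011] 0.58 [288. 285.]
wrist pot_a [ 0.3716 -0.55   -0.0014] 0.57 [519. 282.]
wrist squeeze_point [ 0.4234 -0.3881  0.0246] 0.68 [407. 255.]
wrist scanner [ 0.451  -0.3831  0.001 ] 0.67 [399. 226.]
wrist stop_push [ 0.6252 -0.1373  0.0365] 0.85 [178.  72.]
wrist stop_mark [ 0.6832 -0.0613  0.0094] 0.66 [105.  12.]
wrist stop_mark [ 0.4234 -0.3857  0.027 ] 0.3 [406. 256.]
wrist stop_index [ 0.6719 -0.128   0.0178] 0.56 [170.  23.]
```

View pics/w5.png

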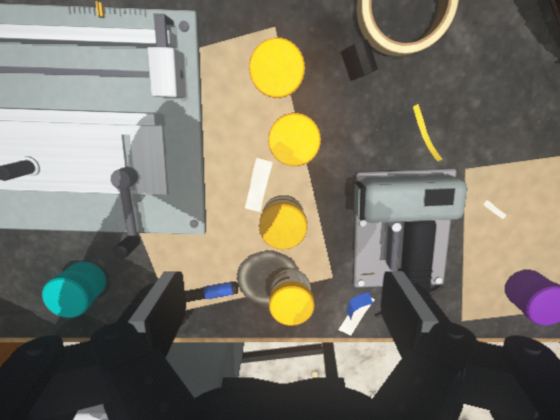

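The wrist view shows four yellow lids at (277,67), (294,139), (283,226) and (291,303). Turquoise is at (75,288) and purple at (535,293). The lever now points toward the robot. I'll compute the lid centres.

```bash
cat >> h.py <<'E'
O=np.array([.561,.039]); JY=-.038
def jw(x,y): return O+[np.cos(JY)*x-np.sin(JY)*y,np.sin(JY)*x+np.cos(JY)*y]
def wj(p):
    d=np.array(p[:2])-O; return np.array([np.cos(JY)*d[0]+np.sin(JY)*d[1],-np.sin(JY)*d[0]+np.cos(JY)*d[1]])
def pots(z=.05,cam="wrist"):
    st=bot.state(); c=bot.camera(cam); h=cv2.cvtColor(c["image"],cv2.COLOR_BGR2HSV)
    m=cv2.inRange(h,(20,170,90),(32,255,255)); m=cv2.morphologyEx(m,cv2.MORPH_OPEN,np.ones((5,5)))
    n,l,s,cc=cv2.connectedComponentsWithStats(m); out=[]
    for i in range(1,n):
        if s[i,4]<500: continue
        (u,v),r=cv2.minEnclosingCircle(np.argwhere(l==i)[:,::-1].astype(np.float32))
        p=pix2z(c,u,v,z,st); out.append(p); print("lid px",round(u),round(v),"r",round(r),"area",s[i,4],"world",p.round(4),"jig",wj(p).round(4))
    return c,st,out
E
python3 - <<'E'
from h import *
c,st,o=pots()
plan([.63,-.234,.11],0.0)
for y in(.135,.077,.019,-.039):print(jw(.063,y))
E
```

```text
lid px 278 69 r 30 area 2564 world [ 0.6282 -0.2349  0.05  ] jig [ 0.0776 -0.2711]
lid px 294 140 r 26 area 2130 world [ 0.562  -0.2514  0.05  ] jig [ 0.012  -0.2901]
lid px 283 226 r 24 area 1720 world [ 0.4701 -0.2398  0.05  ] jig [-0.0803 -0.2821]
lid px 291 304 r 23 area 1542 world [ 0.3728 -0.2497  0.05  ] jig [-0.1771 -0.2956]
plan [ 0.1093 -0.0055  0.1405] turn 0.0013 | yaw0 0.0013
[0.62908328 0.17150912]
[0.62687982 0.11355099]
[0.62467635 0.05559286]
[ 0.62247288 -0.00236527]
```

Call:
{"api": "send_rows", "payload": {"increments": [[0.04,-0.005,0.03,0,0],[0.08,-0.005,0.06,0,0],[0.109,-0.005,0.1,0,0],[0.109,-0.005,0.14,0,0],[0.109,-0.005,0.17,0,0],[0.109,-0.005,0.2,0,0],[0.109,-0.005,0.218,0,0],[0.109,-0.005,0.218,0,0]]}}

```text
t: 13.92
tool_pos: [0.6283, -0.2341, 0.2011]
eef_rot: [-3.138, 0.007, 0.001]
ft_force: [-1.0, 0.7, -1.0]
opening: 0.0855
gripper_force: 0.0
```

Call:
{"api": "send_rows", "payload": {"increments": [[0,0,0,0,1],[0,0,0,0,1],[0,0,0,0,1],[0,0,0,0,1],[0,0,-0.03,0,1],[0,0,-0.07,0,1],[0,0,-0.11,0,1],[0,0,-0.11,0,1]]}}

```text
t: 14.58
tool_pos: [0.6314, -0.2358, 0.3256]
eef_rot: [3.136, -0.012, 0.001]
ft_force: [1.7, -1.3, -1.9]
opening: 0.0518
gripper_force: 44.1
```

Run:
```python
from h import *
st=bot.state();print(st["tool_pos"],st["opening"],st["gripper_force"])
plan([.629,.1715,.142],1.533)
look("wrist",["lane_left","stop_index","stop_mark"],None,2)
```

```text
[ 0.63139642 -0.23579437  0.32559857] 0.05177783500677549 44.13105547428131
plan [-0.0022 -0.4073  0.0078] turn -1.5321 | yaw0 0.0009
wrist stop_index [ 0.6693 -0.1273  0.0199] 0.77 [147. 158.]
wrist stop_mark [ 0.6714 -0.1275  0.0189] 0.69 [148. 155.]
wrist stop_mark [ 0.6836 -0.0641  0.0128] 0.56 [ 72. 139.]
```

Call:
{"api": "send_rows", "payload": {"increments": [[-0.002,-0.03,0,-0.115,1],[-0.002,-0.06,0,-0.23,1],[-0.002,-0.09,0,-0.345,1],[-0.002,-0.12,0,-0.46,1],[-0.002,-0.15,0,-0.575,1],[-0.002,-0.18,0,-0.69,1],[-0.002,-0.21,0,-0.805,1],[-0.002,-0.24,0,-0.92,1]]}}

```text
t: 15.45
tool_pos: [0.6268, 0.0065, 0.3143]
eef_rot: [-3.139, 0.001, 0.926]
ft_force: [0.2, 0.7, -2.6]
opening: 0.0514
gripper_force: 43.9
```

Run:
```python
from h import *
plan([.629,.1715,.142],1.533)
```

```text
plan [ 0.1333 -0.0974 -0.0011] turn -0.6066 | yaw0 0.9264
```

Call:
{"api": "send_rows", "payload": {"increments": [[0.025,-0.018,0,-0.11,1],[0.05,-0.036,0,-0.22,1],[0.075,-0.055,0,-0.33,1],[0.1,-0.073,0,-0.44,1],[0.12,-0.088,0,-0.55,1],[0.133,-0.097,0,-0.606,1],[0.133,-0.097,0,-0.606,1],[0.133,-0.097,0,-0.606,1]]}}

```text
t: 16.12
tool_pos: [0.6303, 0.1703, 0.3144]
eef_rot: [-3.139, 0.001, 1.527]
ft_force: [-0.2, -0.9, -2.5]
opening: 0.0519
gripper_force: 43.9
```

Run:
```python
from h import *
look("wrist",["lane_left","fence_grip"],"w6.png",2)
print(bot.state()["tool_pos"]);plan([.629,.1715,.046],1.533)
```

```text
wrist lane_left [0.6588 0.2013 0.0162] 0.72 [318. 161.]
[0.63066602 0.16866156 0.31515381]
plan [ 0.0028 -0.0017  0.0958] turn -0.0081 | yaw0 1.5249
```

View pics/w6.png

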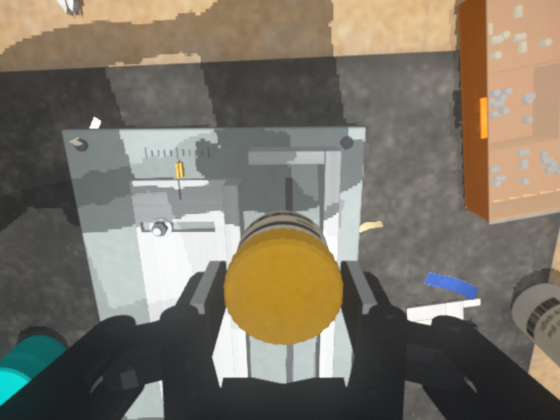

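The pot is held over the lane. The end wall's inner edge is at v≈165, the back wall's inner edge at u≈323 and the fence's lane edge at u≈240 (v≈200). I'll check the lane geometry.

Run:
```python
from h import *
st=bot.state(); c=bot.camera("wrist")
for n,u,v in[("end",290,165),("back",323,190),("fence",240,190),("fence",241,240),("plateTL",63,129),("plateTR",365,128)]:
    z=.012 if "plate" in n else .038
    p=pix2z(c,u,v,z,st);print(n,p.round(4),wj(p).round(4))
plan([.629,.1715,.046],1.533)
```

```text
end [0.6369 0.2008 0.038 ] [0.0697 0.1646]
back [0.661  0.1807 0.038 ] [0.0946 0.1454]
fence [0.5984 0.1836 0.038 ] [0.0319 0.1459]
fence [0.5957 0.1428 0.038 ] [0.0308 0.1051]
plateTL [0.4589 0.2331 0.012 ] [-0.1095  0.1901]
plateTR [0.6975 0.2229 0.012 ] [0.1294 0.1889]
plan [ 0.0028 -0.0018  0.0959] turn -0.0081 | yaw0 1.5249
```

Call:
{"api": "send_rows", "payload": {"increments": [[0.003,-0.002,0.0,-0.008,1],[0.003,-0.002,0.03,-0.008,1],[0.003,-0.002,0.055,-0.008,1],[0.003,-0.002,0.075,-0.008,1],[0.003,-0.002,0.09,-0.008,1],[0.003,-0.002,0.097,-0.008,1],[0.003,-0.002,0.097,-0.008,1],[0.003,-0.002,0.097,-0.008,1]]}}

```text
t: 16.98
tool_pos: [0.6289, 0.1724, 0.2189]
eef_rot: [3.142, -0.0, 1.534]
ft_force: [0.0, -0.6, -2.6]
opening: 0.0516
gripper_force: 49.8
```

Call:
{"api": "send_rows", "payload": {"increments": [[0,0,0,0,0],[0,0,0,0,0],[0,0,0,0,0],[0,0,-0.03,0,0],[0,0,-0.07,0,0],[0,0,-0.11,0,0],[0,0,-0.14,0,0],[0,0,-0.14,0,0]]}}

```text
t: 17.65
tool_pos: [0.6302, 0.1729, 0.366]
eef_rot: [3.132, -0.002, 1.535]
ft_force: [0.7, -0.1, 0.9]
opening: 0.0855
gripper_force: 0.0
```

Run:
```python
from h import *
pots(.062)
plan([.56,-.252,.18],0.3)
```

```text
lid px 278 202 r 30 area 2620 world [0.6285 0.1698 0.062 ] jig [0.0625 0.1332]
plan [-0.427  -0.0543  0.0085] turn 1.2348 | yaw0 1.5348
```

Run:
```python
from h import *
plan([.562,-.2515,.18],1.533)
```

```text
plan [-0.4265 -0.0523  0.0085] turn 0.0018 | yaw0 1.5348
```

Call:
{"api": "send_rows", "payload": {"increments": [[-0.04,-0.006,0,0,0],[-0.08,-0.012,0,0,0],[-0.12,-0.018,0,0,0],[-0.16,-0.024,0,0,0],[-0.2,-0.03,0,0,0],[-0.24,-0.036,0,0,0],[-0.28,-0.042,0,0,0],[-0.32,-0.048,0,0,0]]}}

```text
t: 18.37
tool_pos: [0.5684, -0.1472, 0.3581]
eef_rot: [-3.14, -0.0, 1.535]
ft_force: [1.1, -0.1, 0.1]
opening: 0.0853
gripper_force: 0.0
```

Call:
{"api": "send_rows", "payload": {"increments": [[-0.04,-0.004,0,0,0],[-0.08,-0.004,0,0,0],[-0.106,-0.004,0,0,0],[-0.106,-0.004,0,0,0],[-0.106,-0.004,0,0,0]]}}

```text
t: 18.78
tool_pos: [0.5611, -0.2525, 0.3578]
eef_rot: [-3.14, -0.001, 1.532]
ft_force: [-0.2, 0.6, 0.1]
opening: 0.0854
gripper_force: 0.0
```

Run:
```python
from h import *
pots()
plan([.562,-.2515,.031],1.533)
```

```text
lid px 510 157 r 49 area 2741 world [ 0.7486 -0.2258  0.05  ] jig [ 0.1975 -0.2575]
lid px 174 184 r 32 area 2936 world [ 0.4691 -0.2378  0.05  ] jig [-0.0813 -0.2801]
lid px 284 193 r 31 area 2858 world [ 0.5612 -0.2491  0.05  ] jig [ 0.0112 -0.2879]
lid px 64 197 r 35 area 3238 world [ 0.3738 -0.2455  0.05  ] jig [-0.1763 -0.2914]
plan [-0.0003  0.001   0.1535] turn 0.0007 | yaw0 1.5337
```

Call:
{"api": "send_rows", "payload": {"increments": [[0.001,0,0.04,0,0],[0.001,0,0.08,0,0],[0.001,0,0.12,0,0],[0.001,0,0.145,0,0],[0.001,0,0.153,0,0],[0.001,0,0.153,0,0],[0.001,0,0.153,0,1],[0.001,0,0.153,0,1]]}}

```text
t: 19.5
tool_pos: [0.5623, -0.2501, 0.2077]
eef_rot: [3.139, 0.001, 1.535]
ft_force: [-0.2, 0.7, -0.4]
opening: 0.0639
gripper_force: 0.0
```

Call:
{"api": "send_rows", "payload": {"increments": [[0,0,0,0,1],[0,0,0,0,1],[0,0,0,0,1],[0,0,-0.03,0,1],[0,0,-0.07,0,1],[0,0,-0.11,0,1],[0,0,-0.12,0,1],[0,0,-0.12,0,1]]}}

```text
t: 20.17
tool_pos: [0.5624, -0.2506, 0.3307]
eef_rot: [3.134, 0.004, 1.535]
ft_force: [0.3, -0.2, -1.4]
opening: 0.052
gripper_force: 43.8
```

Run:
```python
from h import *
p=jw(.063,.075);plan([*p,.15],1.533)
```

```text
plan [0.3642 0.0513 0.0063] turn 0.0018 | yaw0 1.5348
```

Call:
{"api": "send_rows", "payload": {"increments": [[0.04,0.006,0,0.002,1],[0.08,0.012,0,0.002,1],[0.12,0.018,0,0.002,1],[0.16,0.024,0,0.002,1],[0.2,0.03,0,0.002,1],[0.24,0.036,0,0.002,1],[0.28,0.04,0,0.002,1],[0.31,0.046,0,0.002,1]]}}

```text
t: 20.83
tool_pos: [0.6181, 0.061, 0.325]
eef_rot: [-3.14, -0.0, 1.534]
ft_force: [1.5, 0.0, -1.3]
opening: 0.0518
gripper_force: 43.8
```

Call:
{"api": "send_rows", "payload": {"increments": [[0.03,0.003,0,0,1],[0.054,0.005,0,0,1],[0.054,0.005,0,0,1],[0.054,0.005,0,0,1]]}}

```text
t: 21.17
tool_pos: [0.6254, 0.113, 0.3249]
eef_rot: [-3.141, 0.0, 1.535]
ft_force: [0.2, -0.8, -2.3]
opening: 0.0521
gripper_force: 43.8
```

Run:
```python
from h import *
pots(.062)
p=jw(.063,.075);plan([*p,.044],1.533)
```

```text
lid px 286 135 r 38 area 4538 world [0.6288 0.1684 0.062 ] jig [0.0628 0.1319]
lid px 283 283 r 60 area 10536 world [0.6231 0.0556 0.062 ] jig [0.0614 0.0189]
plan [-0.0004  0.0015  0.1077] turn 0.0008 | yaw0 1.5338
```

Call:
{"api": "send_rows", "payload": {"increments": [[-0.001,0.001,0.03,0,1],[-0.001,0.001,0.06,0,1],[-0.001,0.001,0.085,0,1],[-0.001,0.001,0.1,0,1],[-0.001,0.001,0.107,0,1],[-0.001,0.001,0.107,0,1],[-0.001,0.001,0.107,0,1]]}}

```text
t: 21.8
tool_pos: [0.6267, 0.1096, 0.2186]
eef_rot: [-3.141, 0.0, 1.532]
ft_force: [-0.6, -0.2, -2.5]
opening: 0.0519
gripper_force: 50.5
```

Call:
{"api": "send_rows", "payload": {"increments": [[0,0,0,0,0],[0,0,0,0,0],[0,0,0,0,0],[0,0,-0.03,0,0],[0,0,-0.07,0,0],[0,0,-0.11,0,0],[0,0,-0.13,0,0],[0,0,-0.13,0,0]]}}

```text
t: 22.47
tool_pos: [0.6278, 0.1107, 0.3544]
eef_rot: [3.133, -0.001, 1.533]
ft_force: [-0.1, -0.5, -0.8]
opening: 0.0854
gripper_force: 0.0
```

Run:
```python
from h import *
pots(.062)
plan([.469,-.238,.17],1.533)
```

```text
lid px 278 129 r 35 area 3626 world [0.6282 0.1684 0.062 ] jig [0.0622 0.1319]
lid px 278 201 r 32 area 2907 world [0.6261 0.1115 0.062 ] jig [0.0623 0.0749]
plan [-0.3545 -0.1449  0.0074] turn -0.0002 | yaw0 1.5328
```

Call:
{"api": "send_rows", "payload": {"increments": [[-0.035,-0.014,0,0,0],[-0.07,-0.028,0,0,0],[-0.105,-0.042,0,0,0],[-0.14,-0.056,0,0,0],[-0.175,-0.07,0,0,0],[-0.21,-0.084,0,0,0],[-0.245,-0.098,0,0,0],[-0.28,-0.112,0,0,0]]}}

```text
t: 23.18
tool_pos: [0.5028, -0.1662, 0.3479]
eef_rot: [-3.14, -0.001, 1.533]
ft_force: [0.6, -0.5, 0.4]
opening: 0.0857
gripper_force: 0.0
```

Call:
{"api": "send_rows", "payload": {"increments": [[-0.035,-0.014,0,0,0],[-0.065,-0.028,0,0,0],[-0.074,-0.033,0,0,0],[-0.074,-0.033,0,0,0],[-0.074,-0.033,0,0,0]]}}

```text
t: 23.6
tool_pos: [0.4681, -0.2376, 0.3482]
eef_rot: [-3.141, -0.001, 1.531]
ft_force: [0.2, 0.3, 0.3]
opening: 0.0855
gripper_force: 0.0
```

Run:
```python
from h import *
pots()
plan([.469,-.238,.031],1.533)
```

```text
lid px 284 200 r 31 area 2974 world [ 0.4682 -0.238   0.05  ] jig [-0.0822 -0.2803]
lid px 168 215 r 32 area 3121 world [ 0.371  -0.2471  0.05  ] jig [-0.179  -0.2931]
plan [-0.0011  0.0006  0.1439] turn -0.0004 | yaw0 1.5326
```

Call:
{"api": "send_rows", "payload": {"increments": [[-0.001,0,0.04,0,0],[-0.001,0,0.08,0,0],[-0.001,0,0.115,0,0],[-0.001,0,0.137,0,0],[-0.001,0,0.144,0,0],[-0.001,0,0.144,0,0],[-0.001,0,0.144,0,1],[-0.001,0,0.144,0,1]]}}

```text
t: 24.32
tool_pos: [0.4691, -0.2384, 0.2062]
eef_rot: [3.14, 0.001, 1.533]
ft_force: [-0.7, 0.0, -0.6]
opening: 0.0637
gripper_force: 0.0
```

Call:
{"api": "send_rows", "payload": {"increments": [[0,0,0,0,1],[0,0,0,0,1],[0,0,0,0,1],[0,0,-0.03,0,1],[0,0,-0.07,0,1],[0,0,-0.11,0,1],[0,0,-0.12,0,1],[0,0,-0.12,0,1]]}}

```text
t: 24.98
tool_pos: [0.469, -0.2389, 0.3287]
eef_rot: [3.135, 0.004, 1.533]
ft_force: [0.3, -0.2, -3.2]
opening: 0.0515
gripper_force: 44.9
```

Run:
```python
from h import *
p=jw(.063,.017);plan([*p,.15],1.533)
```

```text
plan [0.2982 0.1444 0.0051] turn -0.0002 | yaw0 1.5328
```

Call:
{"api": "send_rows", "payload": {"increments": [[0.035,0.017,0,0,1],[0.07,0.034,0,0,1],[0.105,0.051,0,0,1],[0.14,0.068,0,0,1],[0.175,0.085,0,0,1],[0.21,0.102,0,0,1],[0.245,0.119,0,0,1],[0.275,0.133,0,0,1]]}}

```text
t: 25.65
tool_pos: [0.6122, 0.0337, 0.3234]
eef_rot: [-3.14, -0.0, 1.533]
ft_force: [0.7, -0.4, -2.7]
opening: 0.0517
gripper_force: 44.7
```

Call:
{"api": "send_rows", "payload": {"increments": [[0.018,0.009,0,0,1],[0.023,0.011,0,0,1],[0.023,0.011,0,0,1],[0.023,0.011,0,0,1]]}}

```text
t: 25.98
tool_pos: [0.6231, 0.0535, 0.3238]
eef_rot: [-3.14, 0.0, 1.533]
ft_force: [-1.1, -0.6, -3.5]
opening: 0.052
gripper_force: 44.7
```

Run:
```python
from h import *
pots(.062)
p=jw(.063,.0165);plan([*p,.044],1.533)
```

```text
lid px 286 39 r 45 area 5767 world [0.6288 0.1675 0.062 ] jig [0.0629 0.131 ]
lid px 286 133 r 39 area 4623 world [0.6265 0.1102 0.062 ] jig [0.0627 0.0736]
lid px 283 285 r 61 area 10776 world [ 0.6206 -0.0051  0.062 ] jig [ 0.0612 -0.0418]
plan [0.0002 0.0017 0.1066] turn -0.0007 | yaw0 1.5323
```

Call:
{"api": "send_rows", "payload": {"increments": [[0,0.002,0.03,0,1],[0,0.002,0.06,0,1],[0,0.002,0.085,0,1],[0,0.002,0.1,0,1],[0,0.002,0.106,0,1],[0,0.002,0.106,0,1],[0,0.002,0.106,0,1]]}}

```text
t: 26.62
tool_pos: [0.6253, 0.0525, 0.2189]
eef_rot: [-3.141, 0.0, 1.531]
ft_force: [-0.1, -0.9, -2.0]
opening: 0.052
gripper_force: 47.7
```

Call:
{"api": "send_rows", "payload": {"increments": [[0,0,0,0,0],[0,0,0,0,0],[0,0,0,0,0],[0,0,-0.03,0,0],[0,0,-0.07,0,0],[0,0,-0.11,0,0],[0,0,-0.13,0,0],[0,0,-0.13,0,0]]}}

```text
t: 27.28
tool_pos: [0.6267, 0.0537, 0.3544]
eef_rot: [3.133, -0.0, 1.533]
ft_force: [0.9, 0.2, -0.4]
opening: 0.0854
gripper_force: 0.0
```

Run:
```python
from h import *
pots(.062)
plan([.372,-.2475,.17],1.533)
```

```text
lid px 276 46 r 40 area 4547 world [0.6286 0.1682 0.062 ] jig [0.0627 0.1317]
lid px 276 130 r 35 area 3604 world [0.6263 0.1103 0.062 ] jig [0.0625 0.0737]
lid px 278 202 r 32 area 2968 world [0.625  0.0539 0.062 ] jig [0.0634 0.0173]
plan [-0.3106 -0.2425  0.0071] turn -0.0002 | yaw0 1.5328
```

Call:
{"api": "send_rows", "payload": {"increments": [[-0.032,-0.025,0,0,0],[-0.064,-0.05,0,0,0],[-0.096,-0.075,0,0,0],[-0.128,-0.1,0,0,0],[-0.16,-0.125,0,0,0],[-0.192,-0.15,0,0,0],[-0.224,-0.175,0,0,0],[-0.256,-0.2,0,0,0]]}}

```text
t: 28.0
tool_pos: [0.4142, -0.1954, 0.3481]
eef_rot: [-3.14, -0.001, 1.533]
ft_force: [1.0, -0.7, -0.3]
opening: 0.085
gripper_force: 0.0
```

Call:
{"api": "send_rows", "payload": {"increments": [[-0.032,-0.025,0,0,0],[-0.054,-0.042,0,0,0],[-0.054,-0.042,0,0,0],[-0.054,-0.042,0,0,0]]}}

```text
t: 28.33
tool_pos: [0.371, -0.2476, 0.3482]
eef_rot: [-3.141, -0.001, 1.53]
ft_force: [0.9, 0.9, 0.4]
opening: 0.0855
gripper_force: 0.0
```

Run:
```python
from h import *
pots()
plan([.372,-.2475,.031],1.533)
```

```text
lid px 282 200 r 32 area 3087 world [ 0.3694 -0.2475  0.05  ] jig [-0.1806 -0.2935]
plan [-0.0007  0.0004  0.1439] turn -0.0018 | yaw0 1.5312
```

Call:
{"api": "send_rows", "payload": {"increments": [[0,-0.002,0.04,0,0],[0,-0.002,0.08,0,0],[0,-0.002,0.115,0,0],[0,-0.002,0.137,0,0],[0,-0.002,0.144,0,0],[0,-0.002,0.144,0,0],[0,-0.002,0.144,0,1],[0,-0.002,0.144,0,1]]}}

```text
t: 29.05
tool_pos: [0.3706, -0.2468, 0.206]
eef_rot: [3.14, 0.001, 1.533]
ft_force: [-0.4, -0.1, -0.4]
opening: 0.0637
gripper_force: 0.0
```

Call:
{"api": "send_rows", "payload": {"increments": [[0,0,0,0,1],[0,0,0,0,1],[0,0,0,0,1],[0,0,-0.03,0,1],[0,0,-0.07,0,1],[0,0,-0.11,0,1],[0,0,-0.12,0,1],[0,0,-0.12,0,1]]}}

```text
t: 29.72
tool_pos: [0.3705, -0.2471, 0.3286]
eef_rot: [3.136, 0.005, 1.533]
ft_force: [-0.5, -0.1, -3.3]
opening: 0.0522
gripper_force: 45.5
```

Run:
```python
from h import *
p=jw(.063,-.0405);plan([*p,.15],1.533)
```

```text
plan [0.2527 0.2425 0.0054] turn -0.0002 | yaw0 1.5328
```

Call:
{"api": "send_rows", "payload": {"increments": [[0.029,0.028,0,0,1],[0.058,0.056,0,0,1],[0.087,0.084,0,0,1],[0.116,0.112,0,0,1],[0.145,0.14,0,0,1],[0.174,0.168,0,0,1],[0.203,0.196,0,0,1],[0.232,0.224,0,0,1]]}}

```text
t: 30.38
tool_pos: [0.6034, -0.0216, 0.3239]
eef_rot: [-3.14, -0.0, 1.533]
ft_force: [0.7, -0.8, -3.0]
opening: 0.052
gripper_force: 45.3
```

Call:
{"api": "send_rows", "payload": {"increments": [[0.015,0.014,0,0,1],[0.021,0.019,0,0,1],[0.021,0.019,0,0,1],[0.021,0.019,0,0,1]]}}

```text
t: 30.72
tool_pos: [0.6218, -0.0033, 0.3239]
eef_rot: [-3.14, 0.0, 1.533]
ft_force: [-0.5, -0.9, -2.6]
opening: 0.0519
gripper_force: 45.3
```

Run:
```python
from h import *
pots(.062)
p=jw(.063,-.041);plan([*p,.044],1.533)
```

```text
lid px 284 41 r 46 area 5820 world [0.6265 0.1096 0.062 ] jig [0.0627 0.073 ]
lid px 286 134 r 39 area 4613 world [0.6251 0.0525 0.062 ] jig [0.0635 0.016 ]
lid px 283 289 r 61 area 10782 world [ 0.6191 -0.0656  0.062 ] jig [ 0.062  -0.1024]
plan [-0.0005  0.001   0.1068] turn -0.0005 | yaw0 1.5325
```

Call:
{"api": "send_rows", "payload": {"increments": [[0,0.001,0.03,0,1],[0,0.001,0.06,0,1],[0,0.001,0.085,0,1],[0,0.001,0.1,0,1],[0,0.001,0.106,0,1],[0,0.001,0.106,0,1],[0,0.001,0.106,0,1]]}}

```text
t: 31.35
tool_pos: [0.6229, -0.0043, 0.219]
eef_rot: [-3.141, 0.0, 1.532]
ft_force: [0.8, 0.6, -2.2]
opening: 0.0521
gripper_force: 48.3
```

Call:
{"api": "send_rows", "payload": {"increments": [[0,0,0,0,0],[0,0,0,0,0],[0,0,0,0,0],[0,0,-0.03,0,0],[0,0,-0.07,0,0],[0,0,-0.11,0,0],[-0.03,0,-0.15,0,0.5],[-0.05,0,-0.18,0,1]]}}

```text
t: 32.02
tool_pos: [0.6212, -0.0515, 0.399]
eef_rot: [3.141, 0.0, 1.535]
ft_force: [1.9, -0.1, -0.8]
opening: 0.0636
gripper_force: 0.0
```

Call:
{"api": "send_rows", "payload": {"increments": [[0,0,0,0,1],[0,0,0,0,1],[0,0,0,0,1]]}}

```text
t: 32.27
tool_pos: [0.6213, -0.0517, 0.3964]
eef_rot: [-3.141, -0.0, 1.532]
ft_force: [0.5, -0.1, 0.1]
opening: 0.0256
gripper_force: 0.0
```

Run:
```python
from h import *
pots(.062)
c,st=look("wrist",["stop_index","stop_mark","stop_push","fence_index","lever_grip"],"w7.png",2)
```

```text
lid px 282 2 r 31 area 1409 world [0.6258 0.1013 0.062 ] jig [0.0624 0.0647]
lid px 283 68 r 33 area 3176 world [0.6251 0.0525 0.062 ] jig [0.0636 0.0159]
lid px 283 139 r 29 area 2567 world [ 0.6229 -0.0057  0.062 ] jig [ 0.0635 -0.0423]
lid px 410 299 r 16 area 523 world [ 0.747  -0.1734  0.062 ] jig [ 0.1939 -0.2052]
wrist stop_index [ 0.6704 -0.1274  0.0205] 0.9 [331. 245.]
wrist stop_mark [ 0.6876 -0.0596  0.0132] 0.59 [346. 183.]
wrist stop_push [ 0.6223 -0.1401  0.0357] 0.86 [288. 263.]
wrist lever_grip [ 0.4487 -0.0731  0.0683] 0.76 [100. 220.]
```

View pics/w7.png

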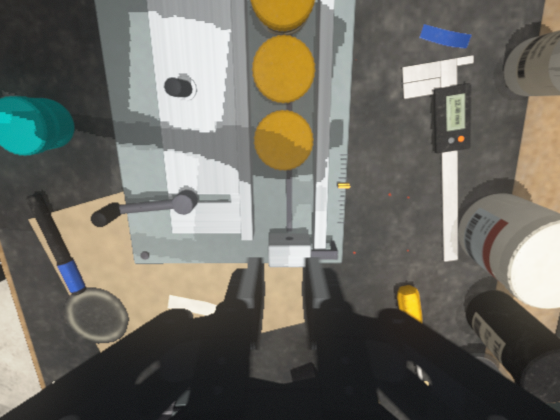

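The fourth pot stands in the lane. The stop's brass pointer is at about (343,185) and the stop's arm at about (330,248). I'll enlarge that area.

Run:
```python
from h import *
i=cv2.imread("pics/w7.png");cv2.imwrite("pics/w7c.png",cv2.resize(i[170:270,260:380],None,fx=6,fy=6,interpolation=2))
for p in([.6704,-.1274],[.6876,-.0596],[.6235,-.139]):print(wj(p).round(4))
p=jw(.071,-.19);print(p);plan([*p,.037],1.533)
```

```text
[ 0.1156 -0.1621]
[ 0.1303 -0.0937]
[ 0.0692 -0.1755]
[ 0.62473048 -0.15356019]
plan [-0.1021  0.0072  0.1855] turn 0.0003 | yaw0 1.5333
```

View pics/w7c.png

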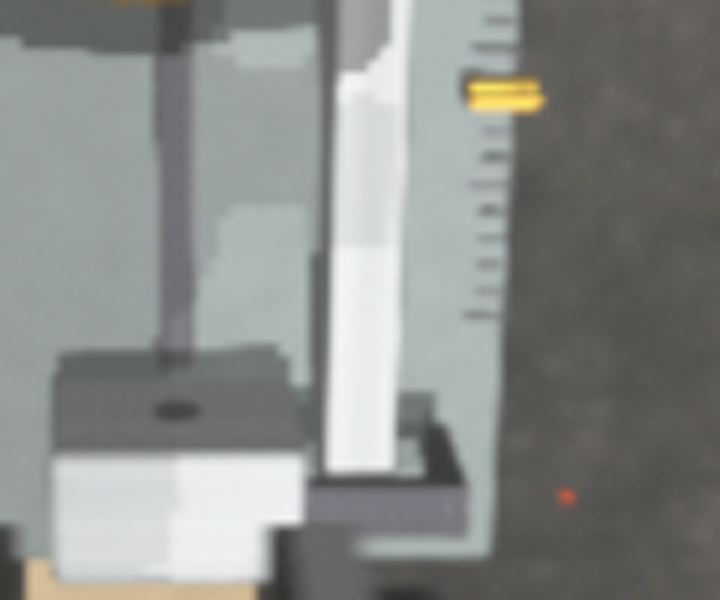

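Run:
```python
from h import *
p=jw(.067,-.205);print(p);plan([*p,.038],1.533)
```

```text
[ 0.62016351 -0.1683974 ]
plan [-0.1171  0.0032  0.1845] turn 0.0003 | yaw0 1.5333
```

Call:
{"api": "send_rows", "payload": {"increments": [[-0.04,0.003,0,0,1],[-0.08,0.003,0,0,1],[-0.117,0.003,0.03,0,1],[-0.117,0.003,0.07,0,1],[-0.117,0.003,0.11,0,1],[-0.117,0.003,0.15,0,1],[-0.117,0.003,0.175,0,1],[-0.117,0.003,0.184,0,1]]}}

```text
t: 33.28
tool_pos: [0.6188, -0.1682, 0.2082]
eef_rot: [-3.136, -0.002, 1.533]
ft_force: [-1.3, -0.4, -0.6]
opening: -0.0001
gripper_force: 0.0
```

Call:
{"api": "send_rows", "payload": {"increments": [[0.005,0,0,0,1],[0.01,0,0,0,1],[0.015,0,0,0,1],[0.02,0,0,0,1],[0.025,0,0,0,1],[0.03,0,0,0,1],[0.035,0,0,0,1],[0.035,0,0,0,1]]}}

```text
t: 33.95
tool_pos: [0.6221, -0.1334, 0.2145]
eef_rot: [3.138, 0.002, 1.534]
ft_force: [-0.5, -3.4, 1.7]
opening: 0.0001
gripper_force: 1.5
```

Run:
```python
from h import *
c,st=look("wrist",["stop_index","stop_mark","stop_push"],"w8.png",2)
print(wj(st["tool_pos"]),st["ft_force"])
```

```text
wrist stop_index [ 0.6692 -0.112   0.02  ] 0.85 [372. 211.]
wrist stop_mark [ 0.6858 -0.0598  0.0137] 0.6 [407. 103.]
wrist stop_push [ 0.6248 -0.1187  0.0376] 0.75 [286. 239.]
[ 0.06763775 -0.16992038] [-0.51472889 -3.4448162   1.65768128]
```

View pics/w8.png

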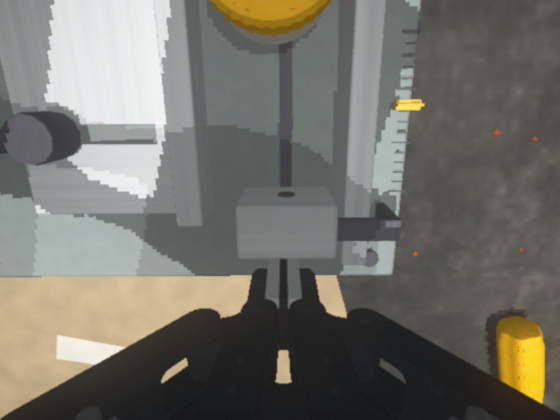

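The closed fingertips push the stop. Its white index is at about (392,224) and the pointer at (410,104), so roughly 50 mm remain. I'll push 38 mm and look again.

Call:
{"api": "send_rows", "payload": {"increments": [[0.005,0,0,0,1],[0.01,0,0,0,1],[0.015,0,0,0,1],[0.02,0,0,0,1],[0.025,0,0,0,1],[0.03,0,0,0,1],[0.034,0,0,0,1],[0.038,0,0,0,1]]}}

```text
t: 34.82
tool_pos: [0.6232, -0.0962, 0.2135]
eef_rot: [3.14, 0.001, 1.533]
ft_force: [-3.0, -10.4, 7.1]
opening: 0.0001
gripper_force: 5.2
```

Call:
{"api": "send_rows", "payload": {"increments": [[0,0,0,0,1],[0,0,0,0,1]]}}

```text
t: 34.98
tool_pos: [0.6231, -0.0958, 0.2132]
eef_rot: [3.141, 0.0, 1.533]
ft_force: [0.1, -3.6, 2.0]
opening: -0.0002
gripper_force: 1.8
```

Run:
```python
from h import *
c,st=look("wrist",["stop_index","stop_mark","stop_push"],"w9.png",2)
print(wj(st["tool_pos"]),st["ft_force"])
cv2.imwrite("pics/w9c.png",cv2.resize(c["image"][70:250,320:440],None,fx=3.3,fy=3.3,interpolation=2))
```

```text
wrist stop_index [ 0.671  -0.0726  0.0206] 0.87 [375. 209.]
wrist stop_mark [ 0.6849 -0.0616  0.0121] 0.88 [399. 183.]
wrist stop_push [ 0.6253 -0.085   0.0372] 0.74 [286. 248.]
[ 0.06721206 -0.1323078 ] [ 0.08070341 -3.55167043  2.01376408]
```

View pics/w9c.png

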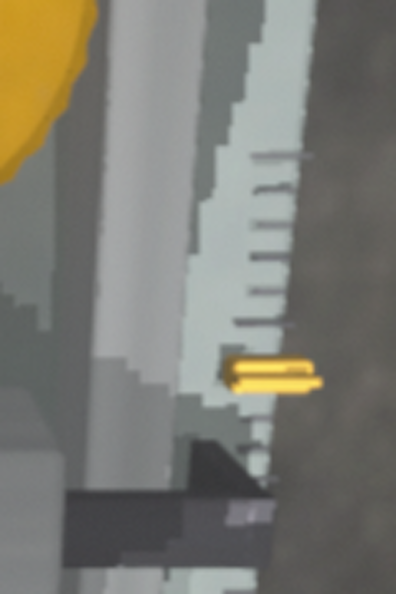

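Run:
```python
from h import *
st=bot.state(); c=bot.camera("wrist")
f=lambda x,y:(320+x/3.3,70+y/3.3)
for n,x,y,zs in[("white",250,512,(.04,.048,.055)),("armfront",170,490,(.04,.048)),("armback",165,565,(.04,.048)),("tabtop R",270,492,(.04,.048)),("tablow",205,440,(.014,.02,.03)),("mark",232,375,(.012,.02)),("markR",320,384,(.012,.02)),("blocktop front",20,450,(.048,)),("blockbottom front",20,392,(.02,.012))]:
    for z in zs: print(n,z,wj(pix2z(c,*f(x,y),z,st)).round(4))
im=c["image"]; cv2.imwrite("pics/w9d.png",cv2.resize(im[160:250,330:425],None,fx=8,fy=6.5,interpolation=2))
```

```text
white 0.04 [ 0.1182 -0.1088]
white 0.048 [ 0.1154 -0.1059]
white 0.055 [ 0.1129 -0.1033]
armfront 0.04 [ 0.107  -0.1056]
armfront 0.048 [ 0.1048 -0.1028]
armback 0.04 [ 0.1072 -0.1167]
armback 0.048 [ 0.1049 -0.1133]
tabtop R 0.04 [ 0.1206 -0.1059]
tabtop R 0.048 [ 0.1177 -0.1031]
tablow 0.014 [ 0.119  -0.1062]
tablow 0.02 [ 0.1172 -0.1044]
tablow 0.03 [ 0.1142 -0.1015]
mark 0.012 [ 0.123  -0.0961]
mark 0.02 [ 0.1204 -0.0942]
markR 0.012 [ 0.137  -0.0976]
markR 0.02 [ 0.1338 -0.0956]
blocktop front 0.048 [ 0.0853 -0.0975]
blockbottom front 0.02 [ 0.0886 -0.0968]
blockbottom front 0.012 [ 0.0897 -0.0988]
```

View pics/w9d.png

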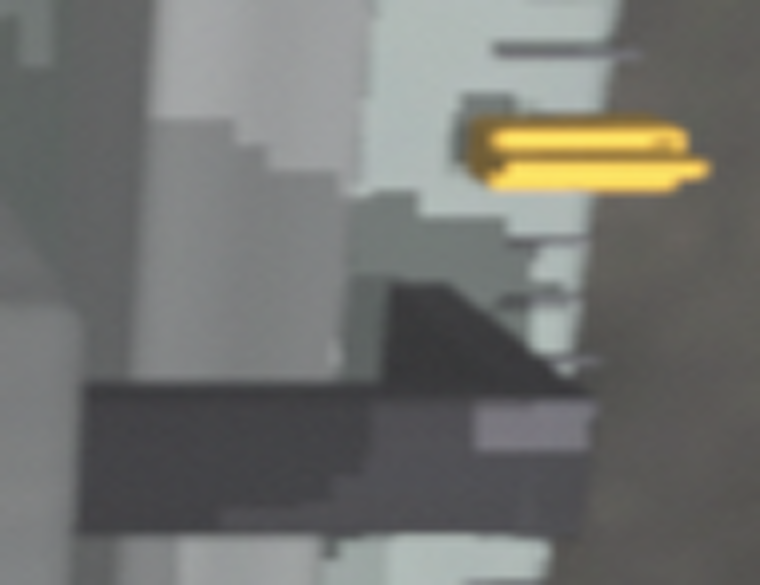

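Remaining distance is about 13–14 mm (stop index near jig y -0.109, pointer near -0.095). I'll push 9 mm, then lift and look from above.

Call:
{"api": "send_rows", "payload": {"increments": [[0.003,0,0,0,1],[0.006,0,0,0,1],[0.009,0,0,0,1],[0.009,0,0,0,1],[0.009,0,0,0,1]]}}

```text
t: 35.65
tool_pos: [0.6233, -0.0869, 0.2127]
eef_rot: [3.141, 0.0, 1.533]
ft_force: [-0.1, -4.5, 3.6]
opening: -0.0
gripper_force: 2.5
```

Call:
{"api": "send_rows", "payload": {"increments": [[-0.005,0,0,0,1],[-0.01,0,-0.03,0,1],[-0.01,0,-0.07,0,1],[-0.01,0,-0.08,0,1],[-0.01,0,-0.08,0,1]]}}

```text
t: 36.07
tool_pos: [0.6237, -0.0971, 0.2959]
eef_rot: [3.136, 0.001, 1.533]
ft_force: [0.7, 0.2, 0.6]
opening: -0.0002
gripper_force: 0.0
```

Run:
```python
from h import *
c,st=look("wrist",["stop_index","stop_mark","stop_push"],"w10.png",2)
for t in ["stop_index","stop_mark"]:
  for r in bot.pinpoint(c,t)[:1]: print(t,wj(r["position"]).round(4))
print(wj(st["tool_pos"]))
u,v=proj(c,[*jw(.118,-.1),.03],st).astype(int);print(u,v)
cv2.imwrite("pics/w10c.png",cv2.resize(c["image"][v-45:v+45,u-60:u+60],None,fx=6.5,fy=6.5,interpolation=2))
```

```text
wrist stop_index [ 0.6714 -0.065   0.0177] 0.68 [344. 163.]
wrist stop_mark [ 0.6814 -0.0627  0.0083] 0.49 [355. 157.]
wrist stop_push [ 0.6232 -0.0771  0.0365] 0.84 [279. 187.]
stop_index [ 0.1143 -0.0997]
stop_mark [ 0.1242 -0.0971]
[ 0.067811   -0.13359878]
352 165
```

View pics/w10c.png

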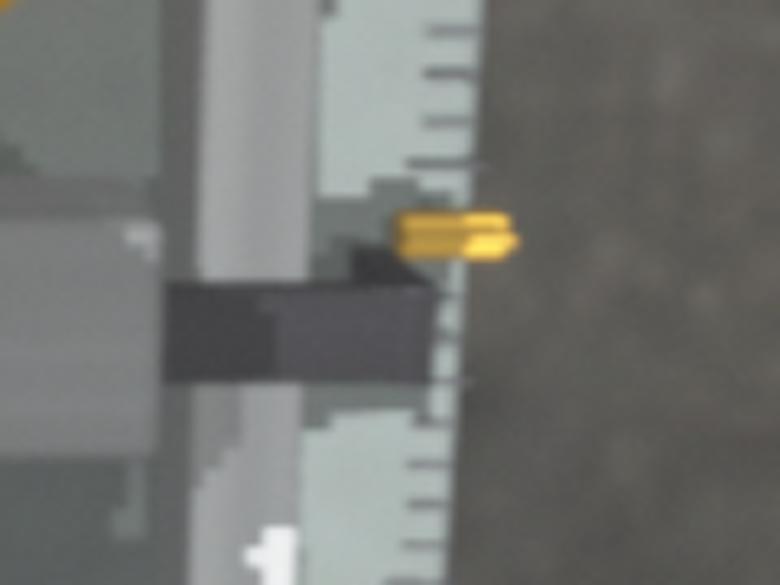

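The arm's end is at crop (430,333) and the pointer ridge at (460,237), still short. To avoid parallax I'll put the camera straight above the mark's y.

Call:
{"api": "send_rows", "payload": {"increments": [[-0.02,0,0,0,1],[-0.04,0,0,0,1],[-0.04,0,0,0,1],[-0.04,0,0,0,1]]}}

```text
t: 36.7
tool_pos: [0.6212, -0.1374, 0.2917]
eef_rot: [-3.14, -0.0, 1.531]
ft_force: [0.6, 0.2, -0.3]
opening: -0.0001
gripper_force: 0.0
```

Run:
```python
from h import *
c,st=look("wrist",["stop_index","stop_mark","stop_push"],"w11.png",2)
print(wj(wcam(c,st)[:3,3]))
u,v=proj(c,[*jw(.118,-.1),.03],st).astype(int);v=max(v,45);u0,v0=u-60,v-45;print(u0,v0)
im=cv2.resize(c["image"][v0:v0+90,u0:u0+120],None,fx=6.5,fy=6.5,interpolation=2)
# draw jig-y gridlines z=.02
for y in np.arange(-.12,-.079,.005):
    a=[(np.array(proj(c,[*jw(x,y),.02],st))-[u0,v0])*6.5 for x in(.132,.15)]
    cv2.line(im,tuple(int(q) for q in a[0]),tuple(int(q) for q in a[1]),(0,0,255) if abs(y+.095)<1e-6 else (0,255,0),1)
cv2.imwrite("pics/w11c.png",im)
```

```text
wrist stop_index [ 0.6729 -0.0656  0.0185] 0.81 [354. 107.]
wrist stop_mark [ 0.6862 -0.0646  0.0112] 0.64 [371. 104.]
wrist stop_push [ 0.6277 -0.0746  0.0373] 0.56 [290. 125.]
[ 0.06701445 -0.09750944]
301 61
```

View pics/w11c.png

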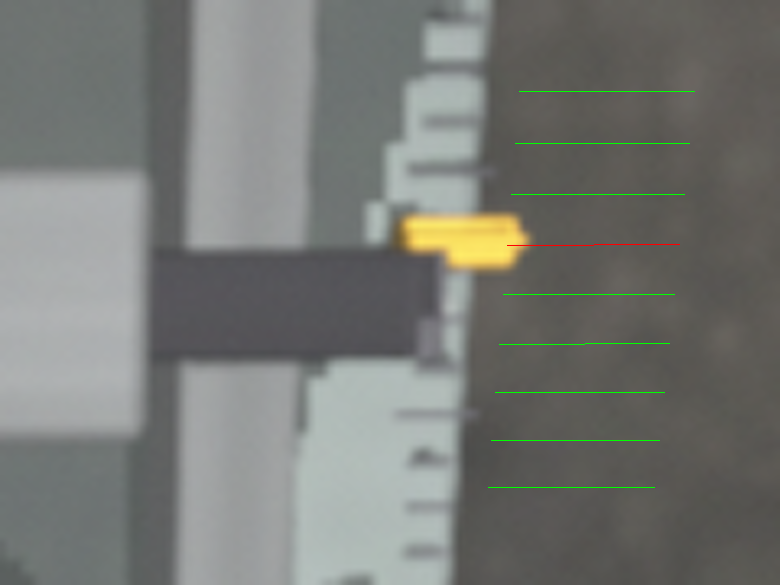

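The view from straight above shows the arm centred at crop v≈304 and the pointer ridge at v≈242, so about 6 mm remain. I'll tap 5 mm more.

Call:
{"api": "send_rows", "payload": {"increments": [[0.03,0,0,0,1],[0.03,0,0.04,0,1],[0.03,0,0.075,0,1],[0.03,0,0.08,0,1],[0.04,0,0.08,0,1],[0.048,0,0.08,0,1],[0.052,0,0.08,0,1],[0.052,0,0.08,0,1]]}}

```text
t: 37.57
tool_pos: [0.6239, -0.0838, 0.2145]
eef_rot: [3.139, 0.001, 1.534]
ft_force: [-1.0, -0.0, 0.6]
opening: 0.0001
gripper_force: 0.0
```

Call:
{"api": "send_rows", "payload": {"increments": [[0.0015,0,0,0,1],[0.003,0,0,0,1],[0.003,0,0,0,1],[0.003,0,0,0,1]]}}

```text
t: 37.9
tool_pos: [0.624, -0.0819, 0.2145]
eef_rot: [3.139, 0.001, 1.533]
ft_force: [-1.3, -4.7, 3.1]
opening: 0.0
gripper_force: 2.8
```

Call:
{"api": "send_rows", "payload": {"increments": [[-0.01,0,0,0,1],[-0.02,0,-0.03,0,1],[-0.05,0,-0.07,0,1],[-0.05,0,-0.08,0,1],[-0.05,0,-0.08,0,1]]}}

```text
t: 38.32
tool_pos: [0.6227, -0.134, 0.2979]
eef_rot: [3.134, 0.002, 1.531]
ft_force: [0.7, 0.4, 0.5]
opening: -0.0
gripper_force: 0.0
```

```bash
cat > stopview.py <<'E'
from h import *
import sys
c,st=look("wrist",["stop_index","stop_mark"],None,1)
print(wj(wcam(c,st)[:3,3]))
u0,v0=301,61
im=cv2.resize(c["image"][v0:v0+90,u0:u0+120],None,fx=6.5,fy=6.5,interpolation=2)
b=lambda y,z:((np.array(proj(c,[*jw(.118,y),z],st))-[u0,v0])*6.5).round()
print(b(-.095,.02),b(-.1,.045),b(-.095,.045))
g=cv2.cvtColor(c["image"],cv2.COLOR_BGR2GRAY).astype(float)
s=g[v0:v0+90,u0+27:u0+42].mean(1);d=np.diff(s)
print("arm edges crop v (dark band over wall):",[(round((i+1)*6.5),round(x)) for i,x in enumerate(d) if abs(x)>10])
h=cv2.cvtColor(c["image"],cv2.COLOR_BGR2HSV);m=cv2.inRange(h,(18,150,90),(32,255,255));q=np.argwhere(m[v0:v0+90,u0+55:u0+85]>0);print("pointer v range",q[:,0].min()*6.5,(q[:,0].max()+1)*6.5,"u",(q[:,1].min()+55)*6.5)
cv2.imwrite(sys.argv[1],im)
E
python3 stopview.py pics/w12c.png
```

```text
wrist stop_index [ 0.6711 -0.063   0.0206] 0.77 [345. 107.]
wrist stop_mark [ 0.6837 -0.0601  0.0124] 0.44 [360. 102.]
[ 0.0687345  -0.09408914]
[323. 273.] [370. 327.] [373. 274.]
arm edges crop v (dark band over wall): [(221, -12), (228, -33), (234, -17), (332, 14), (338, 34), (344, 14)]
pointer v range 247.0 292.5 u 396.5
```

View pics/w12c.png

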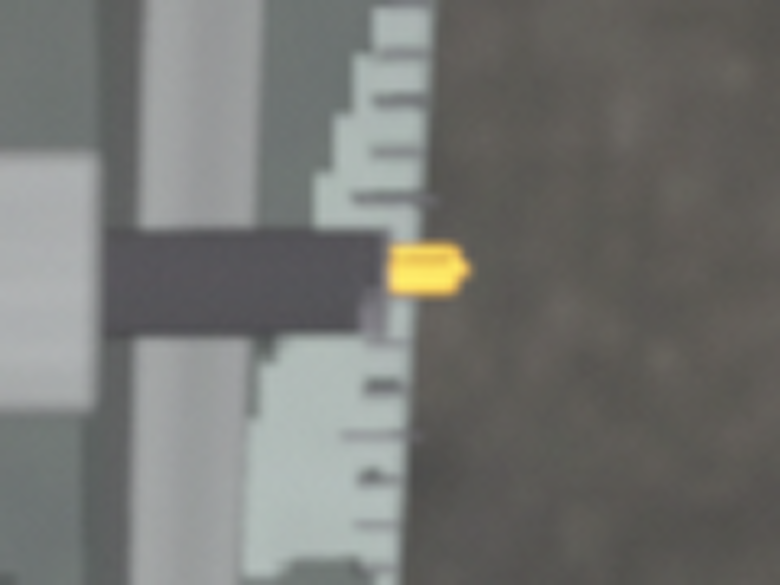

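The arm centre is at v≈283 and the pointer tip at v≈269, about 1.2 mm short. One last tap of 1 mm centres it.

Call:
{"api": "send_rows", "payload": {"increments": [[0.03,0,0,0,1],[0.03,0,0.04,0,1],[0.03,0,0.075,0,1],[0.03,0,0.08,0,1],[0.04,0,0.08,0,1],[0.048,0,0.08,0,1],[0.051,0,0.08,0,1],[0.051,0,0.08,0,1]]}}

```text
t: 39.13
tool_pos: [0.624, -0.0799, 0.2143]
eef_rot: [3.14, 0.001, 1.534]
ft_force: [0.6, 0.7, 0.8]
opening: -0.0001
gripper_force: 0.0
```

Call:
{"api": "send_rows", "payload": {"increments": [[0,0,0,0,1],[-0.01,0,0,0,1],[-0.02,0,-0.03,0,1],[-0.05,0,-0.07,0,1],[-0.05,0,-0.08,0,1],[-0.05,0,-0.08,0,1],[-0.05,0,-0.08,0,1]]}}

```text
t: 39.72
tool_pos: [0.6217, -0.1318, 0.2943]
eef_rot: [3.139, 0.001, 1.532]
ft_force: [-0.3, -0.7, 0.1]
opening: 0.0
gripper_force: 0.0
```

```bash
python3 stopview.py pics/w13c.png
python3 - <<'E'
from h import *
plan([.425,-.388,.17],0.0)
E
```

```text
wrist stop_index [ 0.6743 -0.0603  0.0203] 0.73 [354. 107.]
wrist stop_mark [ 0.6839 -0.0603  0.0112] 0.39 [364. 106.]
[ 0.06750252 -0.09187835]
[351. 299.] [401. 356.] [404. 302.]
arm edges crop v (dark band over wall): [(228, -34), (234, -30), (338, 40), (344, 27)]
pointer v range 273.0 318.5 u 429.0
plan [-0.2647 -0.1864 -0.0514] turn 1.5329 | yaw0 1.5329
```

Call:
{"api": "send_rows", "payload": {"increments": [[-0.03,-0.02,-0.02,0.12,0.8],[-0.06,-0.04,-0.04,0.24,0.6],[-0.09,-0.06,-0.05,0.36,0.4],[-0.12,-0.085,-0.05,0.48,0.2],[-0.15,-0.105,-0.05,0.6,0],[-0.18,-0.127,-0.05,0.72,0],[-0.21,-0.148,-0.05,0.84,0],[-0.24,-0.17,-0.05,0.96,0]], "squeeze": 30}}

```text
t: 40.53
tool_pos: [0.4414, -0.3649, 0.3417]
eef_rot: [-3.14, 0.0, 0.568]
ft_force: [0.8, -0.6, -0.6]
opening: 0.0855
gripper_force: 0.0
```

Run:
```python
from h import *
plan([.426,-.3875,.17],0.0)
```

```text
plan [-0.0252  0.0108 -0.0017] turn 0.5675 | yaw0 0.5675
```

Call:
{"api": "send_rows", "payload": {"increments": [[-0.025,0.011,0,0.12,0],[-0.025,0.011,0,0.24,0],[-0.025,0.011,0,0.36,0],[-0.025,0.011,0,0.48,0],[-0.025,0.011,0,0.567,0],[-0.025,0.011,0,0.567,0],[-0.025,0.011,0,0.567,0]]}}

```text
t: 41.12
tool_pos: [0.4276, -0.3866, 0.3419]
eef_rot: [-3.141, 0.001, 0.009]
ft_force: [-0.5, -0.1, -0.1]
opening: 0.0857
gripper_force: 0.0
```

Run:
```python
from h import *
c,st=look("wrist",["squeeze_point","scanner","trigger"],"w14.png",2)
r=bot.regions_of(c,"trigger")
for x in r[:2]:
    q=np.argwhere(x["mask"]);print(x["score"],q.min(0),q.max(0),len(q))
r=bot.regions_of(c,"scanner")
for x in r[:1]:
    cnt=np.argwhere(x["mask"])[:,::-1].astype(np.float32); b=cv2.minAreaRect(cnt); print(b)
    for u,v in cv2.boxPoints(b): print(pix2z(c,u,v,.008,st).round(4))
plan([.426,-.3875,.018],0.0)
```

```text
wrist squeeze_point [ 0.423  -0.3903  0.0231] 0.65 [287. 199.]
wrist scanner [ 4.483e-01 -3.822e-01 -1.000e-04] 0.66 [278. 166.]Traceback (most recent call last):
  File "<stdin>", line 2, in <module>
  File "h.py", line 29, in look
    for r in bot.pinpoint(c,t)[:k]: print(name,t,np.round(r["position"],4),round(r["score"],2),proj(c,r["position"],st).round())
             ~~~~~~~~~~~~^^^^^
ValueError: it knows: clamp_pivot, fence_grip, fence_index, fence_mark, jig, lane_left, lever_grip, pot, scanner, squeeze_point, stop_index, stop_mark, stop_push
```

Run:
```python
from h import *
st=bot.state();c=bot.camera("wrist")
r=bot.regions_of(c,"scanner")
if r:
    cnt=np.argwhere(r[0]["mask"])[:,::-1].astype(np.float32); print(len(cnt),r[0]["score"])
    for z in(.008,):
        w=np.array([pix2z(c,u,v,z,st)[:2] for u,v in cnt[::7]]).astype(np.float32)*1000
        b=cv2.minAreaRect(w);print(b)
g=cv2.GaussianBlur(cv2.cvtColor(c["image"],cv2.COLOR_BGR2GRAY),(3,3),0)
l=cv2.HoughLinesP(cv2.Canny(g,40,120),1,np.pi/360,40,minLineLength=50,maxLineGap=6)
for x in l[:,0]:
    if x[1]>330: continue
    a,b=[pix2z(c,x[i],x[i+1],.008,st)[:2] for i in(0,2)];d=b-a
    print(x,a.round(3),b.round(3),"ang",round(float((np.degrees(np.arctan2(d[1],d[0]))+45)%90-45),1))
```

```text
21778 0.67
((442.85943603515625, -378.7264404296875), (158.79811096191406, 129.95208740234375), 2.2918736934661865)
[463 317 546 317] [ 0.291 -0.578] [ 0.292 -0.665] ang 0.5
[286 322 339 322] [ 0.283 -0.392] [ 0.284 -0.448] ang 0.5
[119   2 198 232] [ 0.579 -0.256] [ 0.385 -0.305] ang 14.2
[364 157 369 256] [ 0.458 -0.46 ] [ 0.36  -0.473] ang 7.5
[197 315 324 315] [ 0.291 -0.298] [ 0.292 -0.431] ang 0.5
[518 276 537  56] [ 0.34  -0.625] [ 0.543 -0.596] ang 8.0
[205 320 255 320] [ 0.285 -0.306] [ 0.285 -0.359] ang 0.5
[143 246 196 234] [ 0.369 -0.251] [ 0.382 -0.303] ang 13.9
[  0  59  21 167] [ 0.537 -0.152] [ 0.447 -0.149] ang -1.9
[314 242 314 152] [ 0.375 -0.418] [ 0.462 -0.415] ang 2.1
[359  81 536  56] [ 0.522 -0.451] [ 0.543 -0.596] ang 8.1
[322 316 382 316] [ 0.291 -0.429] [ 0.291 -0.492] ang 0.5
[280 143 331 143] [ 0.47  -0.384] [ 0.471 -0.43 ] ang 0.5
[144 322 176 271] [ 0.282 -0.241] [ 0.342 -0.28 ] ang -32.9
[334 321 384 322] [ 0.285 -0.442] [ 0.284 -0.495] ang -0.9
[  1 278  99 257] [ 0.333 -0.103] [ 0.357 -0.206] ang 13.2
[261 289 339 252] [ 0.323 -0.366] [ 0.365 -0.443] ang 28.5
[215 137 225 244] [ 0.475 -0.327] [ 0.372 -0.331] ang 2.4
[390 271 422 321] [ 0.344 -0.495] [ 0.286 -0.535] ang 34.3
[276 181 278 237] [ 0.436 -0.381] [ 0.38  -0.383] ang 2.1
[258 285 343 245] [ 0.327 -0.363] [ 0.372 -0.446] ang 28.2
[259 282 331 247] [ 0.331 -0.364] [ 0.37  -0.435] ang 28.9
[264 159 266 209] [ 0.456 -0.37 ] [ 0.408 -0.371] ang 1.8
[360  99 363 149] [ 0.508 -0.453] [ 0.465 -0.459] ang 8.0
[  2 115  13 169] [ 0.492 -0.142] [ 0.445 -0.141] ang -1.8
```

Run:
```python
from h import *
plan([.4255,-.3905,.018],0.037)
```

```text
plan [-0.0021  0.0037  0.151 ] turn -0.0295 | yaw0 0.0075
```

Call:
{"api": "send_rows", "payload": {"increments": [[-0.002,0.004,0.0,-0.03,0],[-0.002,0.004,0.035,-0.03,0],[-0.002,0.004,0.07,-0.03,0],[-0.002,0.004,0.1,-0.03,0],[-0.002,0.004,0.13,-0.03,0],[-0.002,0.004,0.145,-0.03,0],[-0.002,0.004,0.15,-0.03,0],[-0.002,0.004,0.15,-0.03,0]], "squeeze": 30}}

```text
t: 42.03
tool_pos: [0.4254, -0.3907, 0.1916]
eef_rot: [-3.14, 0.001, 0.036]
ft_force: [-0.3, 1.1, 0.3]
opening: 0.0854
gripper_force: 0.0
```

Call:
{"api": "send_rows", "payload": {"increments": [[0,0,0,0,1],[0,0,0,0,1],[0,0,0,0,1],[0,0,0,0,1],[0,0,0,0,1],[0,0,0,0,1],[0,0,0,0,1],[0,0,0,0,1]]}}

```text
t: 42.7
tool_pos: [0.4256, -0.3914, 0.1939]
eef_rot: [3.14, -0.001, 0.036]
ft_force: [-4.1, -1.3, 9.2]
opening: 0.0421
gripper_force: 30.8
```

Call:
{"api": "send_rows", "payload": {"increments": [[0,0,0,0,1],[0,0,0,0,1],[0,0,0,0,1],[0,0,0,0,1]], "squeeze": 60}}

```text
t: 43.03
tool_pos: [0.4256, -0.3916, 0.1941]
eef_rot: [3.139, -0.001, 0.036]
ft_force: [-5.7, -2.8, 12.4]
opening: 0.0413
gripper_force: 58.8
```

Call:
{"api": "send_rows", "payload": {"increments": [[0,0,0,0,0],[0,0,0,0,0],[0,0,0,0,0],[0,0,0,0,0],[0,0,-0.04,0,0],[0,0,-0.08,0,0],[0,0,-0.12,0,0],[0,0,-0.16,0,0]]}}

```text
t: 43.7
tool_pos: [0.4254, -0.3908, 0.3546]
eef_rot: [3.142, 0.0, 0.036]
ft_force: [0.5, -1.6, 0.1]
opening: 0.0856
gripper_force: 0.0
```

Run:
```python
from h import *
look("side",["fence_index","lever_grip","stop_index","stop_push"],None,1)
pots(.062,"side"); plan([.52,.04,.35],1.533)
```

```text
side fence_index [0.5481 0.193  0.0168] 0.58 [278. 157.]
side lever_grip [ 0.4489 -0.0672  0.0737] 0.62 [251. 185.]
side stop_index [ 0.6742 -0.0587  0.0202] 0.59 [321. 194.]
side stop_push [ 0.6278 -0.0659  0.0346] 0.72 [307. 192.]
plan [ 0.1099 -0.4272 -0.1714] turn -1.4972 | yaw0 0.0358
```

Call:
{"api": "send_rows", "payload": {"increments": [[0.02,-0.04,-0.02,0,0],[0.04,-0.08,-0.03,0,0],[0.06,-0.12,-0.04,0,0],[0.08,-0.16,-0.05,0,0],[0.1,-0.2,-0.06,0,0],[0.12,-0.24,-0.07,0,0],[0.13,-0.28,-0.08,0,0],[0.13,-0.31,-0.08,0,0]]}}

```text
t: 44.67
tool_pos: [0.5437, -0.0901, 0.4303]
eef_rot: [-3.141, 0.001, 0.036]
ft_force: [1.9, -0.3, 0.7]
opening: 0.0854
gripper_force: 0.0
```

Call:
{"api": "send_rows", "payload": {"increments": [[0,-0.04,0,0,0],[0,-0.08,0,0,0],[0,-0.1,0,0,0],[0,-0.1,0,0,0],[0,-0.1,0,0,0]]}}

```text
t: 45.08
tool_pos: [0.5388, 0.0092, 0.4295]
eef_rot: [-3.141, 0.002, 0.038]
ft_force: [0.1, -0.6, -1.2]
opening: 0.0859
gripper_force: 0.0
```

Run:
```python
from h import *
pots(.062)
c,st=look("wrist",["fence_index","fence_mark","lever_grip","stop_index","stop_mark","clamp_pivot"],None,1)
for t in["fence_index","fence_mark","stop_index","stop_mark"]:
  for r in bot.pinpoint(c,t)[:1]: print(t,wj(r["position"]).round(4))
print(st["ft_force"])
```

```text
lid px 118 80 r 32 area 2682 world [0.6287 0.1665 0.062 ] jig [0.0628 0.13  ]
lid px 181 85 r 30 area 2595 world [0.6272 0.1073 0.062 ] jig [0.0636 0.0708]
lid px 242 89 r 29 area 2478 world [0.6257 0.0506 0.062 ] jig [0.0642 0.0141]
lid px 303 94 r 29 area 2417 world [ 0.6233 -0.0071  0.062 ] jig [ 0.064  -0.0437]
wrist fence_index [0.5453 0.1889 0.0162] 0.97 [124. 161.]
wrist fence_mark [0.5482 0.1984 0.0094] 0.47 [118. 157.]
wrist lever_grip [ 0.4474 -0.0739  0.064 ] 0.76 [354. 265.]
wrist stop_index [ 0.6736 -0.0576  0.0207] 0.88 [352.  45.]
wrist stop_mark [0.5298 0.0385 0.0576] 0.71 [253. 187.]
wrist clamp_pivot [ 0.5183 -0.067   0.0178] 0.67 [346. 192.]
fence_index [-0.0214  0.1492]
fence_mark [-0.0188  0.1588]
stop_index [ 0.1162 -0.0923]
stop_mark [-0.0312 -0.0017]
[ 0.48145941 -0.15119441 -0.79502759]
```

All four pots, the fence and the lever are as set. I'll check the stop once more from directly above before handing in, with numbers only.

Run:
```python
from h import *
p=jw(.043,-.094);plan([*p,.15],-.038)
```

```text
plan [0.0591 0.0667 0.1074] turn 0.0735 | yaw0 0.0355
```

Call:
{"api": "send_rows", "payload": {"increments": [[0.03,0.03,0.03,0.073,0],[0.059,0.067,0.06,0.073,0],[0.059,0.067,0.09,0.073,0],[0.059,0.067,0.107,0.073,0],[0.059,0.067,0.107,0.073,0],[0.059,0.067,0.107,0.073,0]]}}

```text
t: 46.18
tool_pos: [0.6, -0.0567, 0.3233]
eef_rot: [-3.141, 0.002, -0.037]
ft_force: [0.1, 0.9, 1.3]
opening: 0.0857
gripper_force: 0.0
```

Run:
```python
from h import *
st=bot.state();c=bot.camera("wrist");cv2.imwrite("pics/w15.png",c["image"]);print("cam",wj(wcam(c,st)[:3,3]),wcam(c,st)[2,3])
g=cv2.cvtColor(c["image"],cv2.COLOR_BGR2GRAY).astype(np.float32)
def prof(xj,z,y0=-.125,y1=-.065,hw=.002,n=241):
    ys=np.linspace(y0,y1,n);s=0
    for x in np.linspace(xj-hw,xj+hw,5):
        q=np.array([proj(c,[*jw(x,y),z],st) for y in ys],np.float32)
        s=s+cv2.remap(g,q[:,:1],q[:,1:],cv2.INTER_LINEAR)[:,0]
    s=cv2.GaussianBlur((s/5).reshape(-1,1),(1,9),1.5)[:,0];d=np.gradient(s)
    k=[i for i in range(2,n-2) if abs(d[i])>1.2 and abs(d[i])==abs(d[i-2:i+3]).max()]
    print(xj,z,[(round(ys[i]*1000,1),round(float(d[i]),1)) for i in k])
for x in(.05,.06,.07,.08):prof(x,.048)
for x in(.092,.098,.103,.108,.113,.117):prof(x,.045)
h=cv2.cvtColor(c["image"],cv2.COLOR_BGR2HSV);m=cv2.inRange(h,(18,150,90),(32,255,255));q=np.argwhere(m>0)
w=np.array([[*wj(pix2z(c,u,v,.018,st))] for v,u in q]);k=(abs(w[:,1]+.095)<.012)&(w[:,0]>.108)&(w[:,0]<.15);w=w[k];print("pointer",len(w),w.min(0),w.max(0),w.mean(0))
for x in np.arange(.118,.142,.003):
    a=w[abs(w[:,0]-x)<.0015]
    if len(a):print(round(x,3),a[:,1].min().round(4),a[:,1].max().round(4))
```

```text
cam [ 0.11981027 -0.09467588] 0.2945403083424562
0.05 0.048 [(np.float64(-105.8), 2.5), (np.float64(-81.5), -2.2), (np.float64(-65.8), 1.5)]
0.06 0.048 [(np.float64(-124.2), 2.7), (np.float64(-117.8), -2.5), (np.float64(-81.5), -2.6), (np.float64(-68.2), 1.6), (np.float64(-66.5), 1.4)]
0.07 0.048 [(np.float64(-106.5), -4.4), (np.float64(-104.8), 2.6), (np.float64(-81.5), -5.4), (np.float64(-71.3), 1.8), (np.float64(-68.8), -1.3), (np.float64(-66.5), 1.8)]
0.08 0.048 [(np.float64(-107.0), -3.2), (np.float64(-105.2), 7.1), (np.float64(-103.0), -4.5), (np.float64(-84.0), 1.9), (np.float64(-81.7), -6.7)]
0.092 0.045 [(np.float64(-104.8), -3.5), (np.float64(-97.8), 1.7), (np.float64(-89.2), -2.2), (np.float64(-81.5), -1.4), (np.float64(-78.0), 6.2)]
0.098 0.045 [(np.float64(-98.5), -13.6), (np.float64(-89.5), -1.5), (np.float64(-87.8), 15.4)]
0.103 0.045 [(np.float64(-98.5), -14.7), (np.float64(-87.8), 16.8)]
0.108 0.045 [(np.float64(-98.5), -8.3), (np.float64(-89.5), -1.7), (np.float64(-87.8), 7.1), (np.float64(-84.2), 2.9)]
0.113 0.045 [(np.float64(-98.8), -7.7), (np.float64(-89.2), -2.5), (np.float64(-84.0), 8.2)]
0.117 0.045 [(np.float64(-98.8), -6.4), (np.float64(-84.2), 5.7)]
pointer 82 [ 0.12161575 -0.09617567] [ 0.13253841 -0.09232088] [ 0.12731189 -0.09452194]
0.121 -0.0962 -0.0931
0.124 -0.0962 -0.0931
0.127 -0.0962 -0.0931
0.13 -0.0962 -0.0923
0.133 -0.0962 -0.0923
```

The stop index is about 1 mm from the pointer, inside the 3 mm tolerance. Nothing is being touched, so I'm handing in.

```bash
python3 -c "
from bench import bot
print(bot.finish_job())"
```

```text
the job is handed in; nothing more can be done
None
```

I handed the job in after about 46 s of robot time. Fence set to within about 1 mm, lever tight, all four yellow pots in the lane, stop about 1 mm past its pointer (within the 3 mm allowed), trigger squeezed and released; no verdict came back. I viewed 16 pictures against the limit of 14.

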